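Close a load-cell junction box at the force test bench

ROBOT

A 6-joint arm with a two-finger parallel gripper is mounted at the origin on the work surface. World frame = base frame: x ahead of the robot, y to its left, z up, the work surface at z = 0. Lengths are in m, angles in rad, forces in N, time in s.
With the tool pointing down it reaches from about 0.375 to 0.975 m from the base axis. Payload 3.8 kg.
Tool frame: the origin (TCP) lies midway between the tips of the shut fingers; the grasp point (between the pads) lies 19 mm behind it; x points along the fingers, y is the direction in which the jaws open and shut, and the axes are right-handed (so a half turn about x gives the same grasp; the last joint's range is limited). The gripper opens to 85 mm and grips with 20 to 120 N. Pads are 22 mm wide; open, the fingers measure 114 mm over their backs; the gripper's body (76 mm by 85 mm) begins 54 mm behind the grasp point. The pads swing forward as they close: fully open they stand 13 mm farther back than shut.
Start: joints at [1.161, 0.264, 1.604, -0, 1.274, -0.037], TCP at [0.246, 0.629, 0.198] pointing down, gripper open.
Joint ranges: [-2.63, 2.63], [-0.94, 2.18], [0.31, 2.57], [-1.31, 4.45], [0, 2.66], [-2.55, 2.55]. Speed limits (rad/s): [2.57, 2.57, 3.14, 3.14, 3.14, 3.14].

INTERFACE

Orientations are given as a rotation vector (axis times angle).
In Python, from workcell import read_state, read_camera, get_calibration, finish_job gives the robot as it stands. The module is installed in compiled form; this text tells all that it offers.
- The arm moves only by the shell command python3 -m creep 'ROWS' [FORCE]. ROWS is JSON, a list of rows, each a list of 3 entries, a list of its own where there are three numbers: the closure in counts, from 0 (fully open) to 255 (shut), then the shift along the world's x, y, z in mm, then the turn about the world's z in rad. In form: [[hand, [tx, ty, tz], spin], ...]. A call has exactly 8 rows; each row shifts and turns the commanded pose from where the row before left it; what a row does not reach is not made up. A row lasts 1/12 s, in which the tool goes at most 41.7 mm and 7.16 degrees, less where a joint would pass 70% of its speed; a pose out of reach is approached as far as the arm can. A call is refused whole if a number of a shift passes 41.7 or a number of a turn 0.125, either way. A call with a gripper value outside its range is refused whole. The fingers move at their own pace and stop on an object; FORCE is the grip in N (left out, the last holds). Time passes only in rows, so rows that do not move let the fingers close, or fill a call up. It gives the time, the measured TCP pose, the force and the opening at its end, in the units of the state.
- read_state(): the state, without advancing time (a new reading comes with each control period).
- read_camera(name): name is "scene" or "top" or "wrist"; returns (picture, depth): 400x640x3 uint8, blue, green, red; 400x640 float32, m along the optical axis (not along the pixel's ray), 0 where there is no reading.
- get_calibration(name): a dict with "K" (3x3 intrinsics, pixels), "eye" and "orientation" of the camera in the world. Camera axes: x right, y down, z forward; pixel columns grow to the right and rows downward; lengths in m; the calibration is good to about 2 mm. A picture is of the moment at which its call begins: read the wrist's pose just before it. get_calibration takes no time and is no camera call; for the wrist camera it gives the pose at the moment of the call.
- finish_job(): hands the job in, once; it reports no verdict.
The state is a dict: "time": time; "q": joint angles; "joint_vel": joint speeds; "joint_torque": joint torques, N m; "tool_pos": TCP position; "tcp_rot": TCP orientation; "wrist_force": force on the tool from outside, world axes, zero at the start; "torque": the same for the moment, N m; "width": opening from 0.0 (shut) to 1.0 (fully open).
Only numpy, scipy, OpenCV 4.12 (cv2) and the standard library are available. Lean on these libraries where they do the work, as an engineer would, in place of code of your own. Each camera call takes 0.05 s, during which the arm holds its last target.

TASK

First push the junction box along the bench into the black locating fence until it sits fully home against the back bar. Then shove its loose cover along until it lies flush with the ends of the box, and press it straight down until all four clip arms have snapped under the rim; do not press harder than needed, the cover cracks under heavy force. Leave the other things on the bench alone.

Things in the scene. Friction and masses are not known exactly. Their poses are not given: they have to be found in the camera images.
- nest: Fixed fence of black steel bars 16 mm high, a U open to its own +y. Origin on the bench, where the box's origin lies when home; x along the back bar, z up. Back bar's face at y = -63 mm; cheek faces at x = +-85 mm run to y = +20 mm, then flare out to about +-105 mm at y = +75 mm. The box fits with 5 mm play each side.
- unit: Cream junction box, loose, about 0.75 kg: housing 160 (x) by 90 (y), 48 mm high, open top, 5 mm walls, on a 14 mm thick foot 160 by 126 that stands out 18 mm beyond both long walls (push there). Origin: centre of the underside, x along its length, z up. Home: axes as the fence's, origin on the fence's origin. Starts 130-190 mm away on the fence's +y side, turned up to 0.18 rad.
- unit_rim (a point): Centre of the box's open mouth, 48 mm above its underside: the cover's origin lies here when snapped home. A wedge-shaped rim on the outside of both long walls slopes out 3.5 mm between 38 and 29 mm height and is undercut below.
- cover: Grey plastic cover, loose, 0.12 kg: plate 160 (x) by 90 (y) by 6 mm; four sprung clip arms at x = +-45 mm reach 26 mm below it and 9 mm outside the long walls. Origin: centre of the plate's underside; axes as the box's. Starts resting by its hooks on the sloping rim, 10 mm above home, shifted 8-20 mm to the box's +x. Pressed in the middle it snaps at 12 to 20 N (varies); cracks at 80 N.
- cover_end (a point): Middle of the cover's +x end face, which overhangs the box's +x end at the start (3 mm above the plate's underside). Two ribs 6 mm deep under the plate must drop inside the end walls with 2 to 3 mm play: the cover goes down only when its ends are flush with the box's end faces, else it stops about 6 mm high.
- grip_a: bystander: aluminium specimen grip with black star knob, about 90 mm long, lying; origin under its middle
- grip_b: bystander: a second specimen grip like it
- weight: bystander: brass knob weight, 50 mm across, 70 mm high; origin under its middle
- spanner: bystander: steel spanner 170 mm long, lying
- driver: bystander: screwdriver 180 mm long with black handle, lying
- gauge_block: bystander: steel block 100 by 35 by 30 mm; origin under its middle
Not all that is in view belongs to the job. Several things have the shape of the cover; the one meant has the colours described above.

How it is judged:
On the way, in this order (a step that is already met when the one before it is completed fails the run):
1. the box is home in the fence: origin within 5 mm of the back-bar position, square within 0.05 rad (y of unit in the frame of nest below 0.005 m and x of unit in the frame of nest between -0.008 and 0.008 m and angle between the x axis of unit and the x axis of nest, either way round below 0.05 rad), for 0.2 s.
2. the cover is snapped down: underside within 2.5 mm of the box's top edge and parallel to it (z of cover in the frame of unit below 0.0505 m and angle between the z axis of cover and the z axis of unit, either way round below 0.03 rad), for 0.2 s.
At the end, for the whole second after the job is handed in: The box stands flat in the fence, within 5 mm of the back bar and square to it within 0.05 rad; the cover lies flush on it (within 5 mm lengthwise, underside within 2.5 mm of the top edge, parallel within 0.03 rad) with its clips snapped; all at rest (all of step 1 and all of step 2 and height (world z) of unit below 0.004 m and angle between unit's own z axis and vertical below 0.04 rad and z of cover in the frame of unit above 0.045 m and x of cover in the frame of unit between -0.005 and 0.005 m and linear speed of each of unit, cover below 0.01 m/s); the robot touches nothing.
It fails at once if the cover is loaded with more than 80 N (contact force between cover and the fingers above 80 N).
It fails at once if a bystander is moved by more than 30 mm (distance of any of grip_a, grip_b, weight, spanner, driver, gauge_block from where it was at the start of the episode above 0.03 m).
It fails at once if the box is tipped (angle between unit's own z axis and vertical above 0.3 rad).
It also fails if it takes over 64 s, if anything falls off the work surface, if the arm or the gripper's body presses on something with over 40 N, if the wrist force passes 120 N, or if a joint passes its speed limit or range.

## Working session

There is one attempt and no reset: what is moved stays moved. The work goes in short steps, Python scripts to look and compute and a shell command to move; the robot and the scene stay as the last step left them, time stands still between calls to the robot, and variables do not carry over. Pictures are saved under pics/ and viewed, and the job is handed in when it is done.

```bash
mkdir -p pics
cat > h.py <<'E'
import cv2,numpy as np
from workcell import *
def grab(n,tag):
    c=get_calibration(n); p,d=read_camera(n); cv2.imwrite(f'pics/{tag}.png',p); np.savez(f'pics/{tag}.npz',p=p,d=d,K=c['K'],eye=c['eye'],o=c['orientation']); return p,d,c
E
python3 - <<'E'
from h import *
s=read_state(); print({k:np.round(v,3) for k,v in s.items()})
for n in('scene','top'):
    p,d,c=grab(n,n+'0'); print(n,c)
E
```

```text
{'time': np.float64(0.0), 'q': array([ 1.161,  0.265,  1.605,  0.   ,  1.274, -0.037]), 'joint_vel': array([-0.   , -0.002, -0.   ,  0.   ,  0.001, -0.   ]), 'joint_torque': array([-1.0000e-03, -5.1510e+01, -3.6732e+01, -0.0000e+00,  1.3000e-02,
        0.0000e+00]), 'tool_pos': array([0.246, 0.628, 0.196]), 'tcp_rot': array([ 0.291,  1.551, -0.294]), 'wrist_force': array([ 0.27 , -0.037, -0.49 ]), 'torque': array([ 0.005, -0.037, -0.01 ]), 'width': np.float64(0.999)}
scene {'K': array([[413.12075508,   0.        , 315.87276168],
       [  0.        , 413.12075508, 201.79387189],
       [  0.        ,   0.        ,   1.        ]]), 'eye': array([ 1.29720587, -0.29881903,  0.73129206]), 'orientation': array([-1.95057428, -1.26306006,  0.58316659])}
top {'K': array([[361.91326376,   0.        , 317.82402795],
       [  0.        , 361.91326376, 196.1221896 ],
       [  0.        ,   0.        ,   1.        ]]), 'eye': array([0.3449058 , 0.05756631, 1.04155124]), 'orientation': array([-2.07690284,  2.14388463, -0.23265669])}
```

View pics/scene0.png

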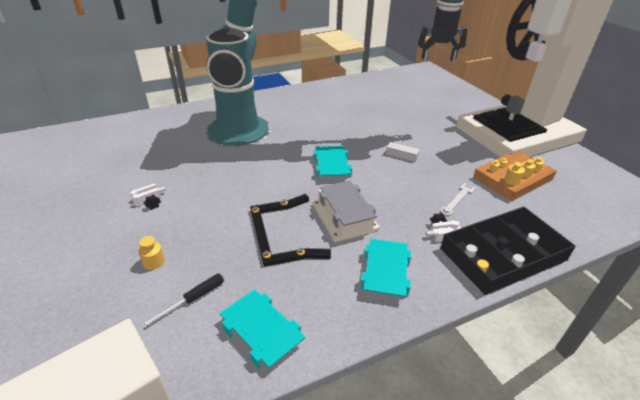

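View pics/top0.png

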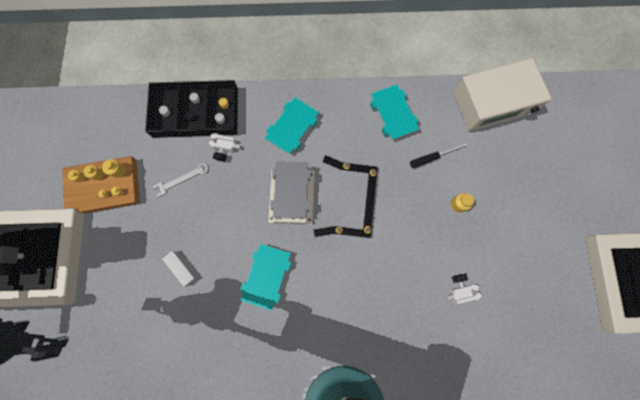

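The pictures show the cream box with the grey cover at top pixel (292,192) and the black fence at (348,200), open to the left of the picture. The cover-shaped candidates are the three teal ones at (293,125), (395,111) and (267,275), and the grey one on the box. Only the grey one fits. I'll enlarge it to confirm, then measure.

```bash
cat >> h.py <<'E'
from scipy.spatial.transform import Rotation as R
def load(t):
    z=np.load(f'pics/{t}.npz'); return z['p'],z['d'],z['K'],z['eye'],R.from_rotvec(z['o']).as_matrix()
def ray(uv,z,K,eye,M):
    uv=np.atleast_2d(uv).astype(float); v=np.c_[(uv-[K[0,2],K[1,2]])/K[0,0],np.ones(len(uv))]@M.T
    return eye+v*((z-eye[2])/v[:,2])[:,None]
def cloud(d,K,eye,M):
    u,v=np.meshgrid(np.arange(640),np.arange(400)); P=np.stack([(u-K[0,2])/K[0,0]*d,(v-K[1,2])/K[0,0]*d,d],-1)
    return P@M.T+eye
E
python3 - <<'E'
from h import *
p,d,K,e,M=load('top0')
cv2.imwrite('pics/crop0.png',cv2.resize(p[135:255,230:400],None,fx=4.5,fy=4.5,interpolation=cv2.INTER_CUBIC))
C=cloud(d,K,e,M)
for uv in [(348,300),(292,192),(310,200),(372,200),(350,165)]: print(uv,C[uv[1],uv[0]].round(4),p[uv[1],uv[0]])
E
```

```text
(348, 300) [ 0.2743 -0.0258  0.0014] [157 150 151]
(292, 192) [0.5719 0.1202 0.0624] [141 134 133]
(310, 200) [0.5575 0.0715 0.0147] [117 128 132]
(372, 200) [ 0.552  -0.1082  0.0141] [27 24 19]
(350, 165) [ 0.6586 -0.0494  0.0177] [28 43 54]
```

View pics/crop0.png

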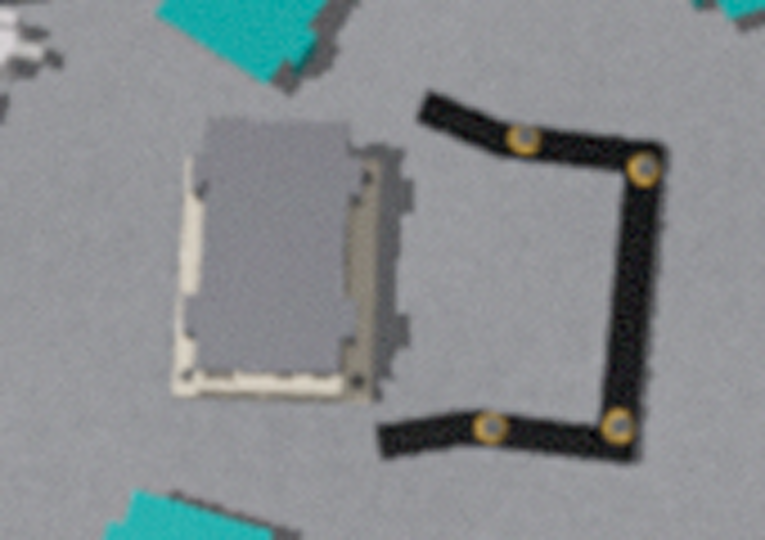

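The enlarged crop confirms it: the grey plate, at crop (275,245), lies on the cream box and overhangs towards image-up, which is world +x. Next I'll fit lines to the edges.

```bash
cat > meas.py <<'E'
import sys
from h import *
def line(P):
    vx,vy,x0,y0=cv2.fitLine(P[:,:2].astype(np.float32),cv2.DIST_HUBER,0,1e-4,1e-4).ravel(); return np.array([x0,y0]),np.array([vx,vy])
def nest(t):
    p,d,K,e,M=load(t); g=p.max(2).astype(int); blk=(g<75)
    roi=np.zeros_like(blk); roi[150:240,310:385]=1; blk&=roi
    # back bar inner edge: first black column from x=345 rightwards, rows 182..222
    B=[]
    for v in range(184,220):
        r=g[v,350:385]; i=np.where(r<90)[0][0]; a,b=r[i-1],r[i]; B.append((350+i-1+(a-90)/(a-b),v))
    U=[];L=[]
    for u in range(347,363):
        c=g[150:240,u]; m=45
        i=m
        while c[i]>90:i-=1
        U.append((u,150+i+(90-c[i])/(c[i+1]-c[i])))
        i=m
        while c[i]>90:i+=1
        L.append((u,150+i-1+(c[i-1]-90)/(c[i-1]-c[i])))
    out=[]
    for P,z in((B,0),(U,0),(L,.016)):
        c,v=line(ray(P,z,K,e,M)); out.append((c,v))
    return out
if __name__=='__main__':
    t=sys.argv[1]
    (b,bv),(u,uv),(l,lv)=nest(t)
    for n,c,v in(('back',b,bv),('+x',u,uv),('-x',l,lv)): print(n,c.round(4),v.round(4),np.degrees(np.arctan2(v[1],v[0])).round(2))
    x=bv*np.sign(bv[0]); y=np.array([-x[1],x[0]])
    print('cheek gap',(u-l)@x, 'origin',b@y+.063,(u+l)@x/2, 'world', y*(b@y+.063)+x*((u+l)@x/2),'yaw',np.arctan2(x[1],x[0]))
E
python3 meas.py top0
python3 - <<'E'
from h import *
p,d,K,e,M=load('top0'); C=cloud(d,K,e,M)
hsv=cv2.cvtColor(p,cv2.COLOR_BGR2HSV)
r=(slice(140,245),slice(255,330))
z=C[...,2][r]
print((z[::6,::4]*1000).astype(int))
P=C[r]
m=(z>.055)&(z<.07)
X=P[m]; print('cover top z',X[:,2].mean(), m.sum())
cs,_=cv2.findContours(m.astype(np.uint8),cv2.RETR_EXTERNAL,cv2.CHAIN_APPROX_NONE); c=max(cs,key=cv2.contourArea)
rc=cv2.minAreaRect(c); bp=cv2.boxPoints(rc)+[255,140]; print(bp); W=ray(bp,X[:,2].mean(),K,e,M); print(W.round(4), W.mean(0))
print(np.linalg.norm(W-np.roll(W,1,0),axis=1))
E
```

```text
back [ 0.5353 -0.0887] [ 0.9878 -0.1554] -8.94
+x [ 0.6447 -0.0638] [0.1546 0.988 ] 81.1
-x [ 0.4712 -0.0514] [0.1532 0.9882] 81.19
cheek gap 0.17336345 origin 0.058541328 0.5601186 world [ 0.56241083 -0.02922291] yaw -0.15605125
[[   2   -1   -1   28   33   30   28   32   32   31   30    0    0   -2
    -1   -1   -3    0   -1]
 [   0   -1    0    2   -2   -1   32   27   28   27   32    7   -1   -2
    -1   -3    1    0    3]
 [  -1    0   -2    0   -2    0   -1    3   31 1041   -1   -1    1    0
    -2    1    2   -2   -3]
 [  -1   -3   -1    1    0    4    1    0    0   -3   -2   -4   -1    0
    -2    0    1   15   13]
 [   0    0   -1    0   -1    0   63   62   65   67   63   64   61   65
    -1    1   -1    0    8]
 [   0   -1    1    1   11   62   61   60   62   62   65   60   62   63
     0   -2    2    0    0]
 [  -1   -2    0   -4   13   61   64   63   63   64   62   65   65   62
    13    0   -3    0   -3]
 [   0   -1    2    1   15   62   61   63   65   64   62   62   66   35
    13    1    0   -1   -4]
 [   2    0   -4    0   12   60   65   62   62   62   67 1041   62   3
[... 562 characters left out ...]
   0    0   -3    0    5    8    7   14
    12    0    0    0    0]
 [   3    0   -1    2   -1    0   -3    1   -2    2    0   -1    2   -1
     0   17   17   17   16]
 [   0   -1    0   -2    1   -3   -2   -3   -3   -1    0    0    0   -3
     0   15    9   -1   -1]
 [   0    0   -1    0   -2   -1    1    2   -1    0    0    1    2   -2
     1   -1   -1   -2    0]]
cover top z 0.06312521657258456 1920
[[269.49463654 217.17170715]
 [271.24975586 161.00780487]
 [309.49365997 162.20292664]
 [307.73854065 218.36682892]]
[[0.5031 0.1827 0.0631]
 [0.6634 0.1772 0.0631]
 [0.6565 0.0693 0.0631]
 [0.4965 0.0784 0.0631]] [0.57985446 0.12690455 0.06312522]
[0.10452875 0.16039384 0.1081369  0.16024683]
```

```bash
cat > box.py <<'E'
import sys
from h import *
from meas import line,nest
def box(t,r0,r1,c0,c1):
    p,d,K,e,M=load(t); z=cloud(d,K,e,M)[...,2]
    z=cv2.medianBlur(np.where((z>1)|(z<-.01),0,z).astype(np.float32),3)
    m=(z>.007)
    L=[];Rr=[]
    for v in range(r0,r1):
        i=np.where(m[v,c0:c1])[0]
        L.append((c0+i[0]-.5,v)); Rr.append((c0+i[-1]+.5,v))
    bot=[]
    for u in range(c0+20,c1-22):
        i=np.where(m[150:260,u])[0]; bot.append((u,150+i[i<i[0]+100][-1]+.5))
    return [line(ray(P,h,K,e,M)) for P,h in((L,.014),(Rr,.014))]
if __name__=='__main__':
    t=sys.argv[1]; a=list(map(int,sys.argv[2:6]))
    (l,lv),(r,rv)=box(t,*a)
    print(l,lv,np.arctan2(lv[1]*np.sign(lv[0]),abs(lv[0])),r,rv,np.arctan2(rv[1]*np.sign(rv[0]),abs(rv[0])))
    x=lv*np.sign(lv[0])+rv*np.sign(rv[0]); x/=np.linalg.norm(x); y=np.array([-x[1],x[0]])
    print('foot width',(l-r)@y,'yaw',np.arctan2(x[1],x[0]),'y mid',(l+r)@y/2,'x at center line, world point at u=0:',x,y)
E
python3 box.py top0 176 215 258 325
python3 - <<'E'
from h import *
p,d,K,e,M=load('top0')
g=p.astype(int)
cv2.imwrite('pics/crop1.png',cv2.resize(p[150:230,258:328],None,fx=8,fy=7.5,interpolation=cv2.INTER_NEAREST))
p,d,K,e,M=load('scene0')
cv2.imwrite('pics/crop2.png',cv2.resize(p[170:280,240:390],None,fx=5,fy=5,interpolation=cv2.INTER_CUBIC))
E
```

```text
[0.576425   0.18912113] [ 0.9979006  -0.06476437] -0.064809725 [0.57151395 0.06297295] [ 0.9979104  -0.06461301] -0.06465805
foot width 0.12620166 yaw -0.064733885 y mid 0.16291237 x at center line, world point at u=0: [ 0.9979055  -0.06468868] [0.06468868 0.9979055 ]
```

View pics/crop1.png

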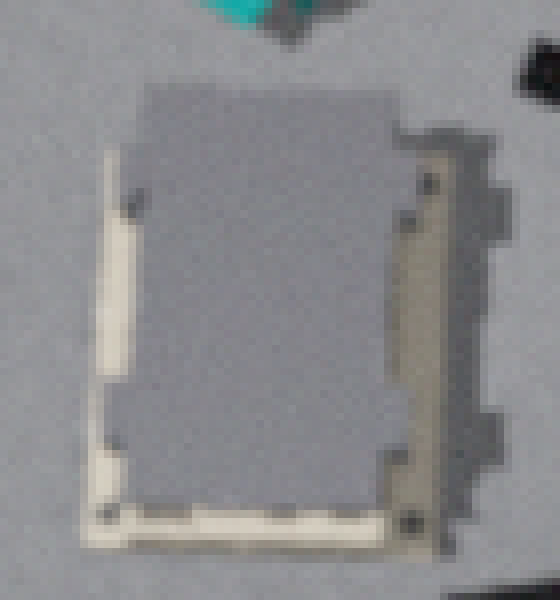

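View pics/crop2.png

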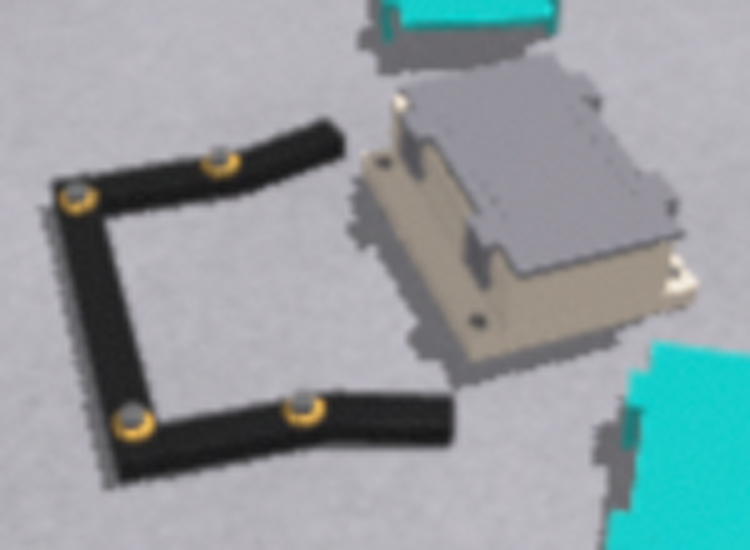

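Run:
```python
from h import *
p,d,K,e,M=load('top0')
print(ray([(268.3,222.9),(312.6,224)],0.0,K,e,M).round(4)); print(ray([(271.2,169.8),(313.6,169.8)],.014,K,e,M).round(4))
no=np.array([.5624,-.0292]);ny=-.156
by=-.0647
x=np.array([np.cos(by),np.sin(by)]);y=np.array([-x[1],x[0]])
lo=ray([(268.3,222.9),(312.6,224)],0.0,K,e,M)[:,:2]@x; hi=ray([(271.2,169.8),(313.6,169.8)],.014,K,e,M)[:,:2]@x
print(lo,hi, 'len',hi.mean()-lo.mean())
xc=(hi.mean()+lo.mean())/2
B=xc*x+.1629*y; print('box',B)
nx=np.array([np.cos(ny),np.sin(ny)]);nyv=np.array([-nx[1],nx[0]])
print('box in nest',(B-no)@nx,(B-no)@nyv)
cv=ray([(289.5,189.7)],.0631,K,e,M)[0][:2]; print('cover',cv,'in box',(cv-B)@x,(cv-B)@y)
C=cloud(d,K,e,M)
for n,uv in dict(gripA=(225,143),gauge=(178,268),teal=(267,275),tealU=(293,125),tealR=(395,111),sp=(182,180)).items(): print(n,C[uv[1],uv[0]].round(3))
```

```text
[[0.4966 0.1943 0.    ]
 [0.4893 0.0661 0.    ]]
[[0.6522 0.1835 0.014 ]
 [0.6483 0.0584 0.014 ]]
[0.48301273 0.48404464] [0.63900715 0.64317651] len 0.15756314520642256
box [0.571666   0.12620307]
box in nest -0.01499118421855718 0.15495559382079882
cover [0.57846495 0.12693909] in box 0.006737134824566176 0.0011740713437406523
gripA [0.739 0.321 0.018]
gauge [0.376 0.438 0.029]
teal [0.349 0.194 0.031]
tealU [0.785 0.116 0.028]
tealR [ 0.819 -0.192  0.033]
sp [0.632 0.448 0.005]
```

Run:
```python
from h import *
s=read_state(); m=R.from_rotvec(s['tcp_rot']).as_matrix(); print(m.round(3)); print('yaw of tool y',np.arctan2(m[1,1],m[0,1]))
B=np.array([.5717,.1262]);a=-.0647;y=np.array([-np.sin(a),np.cos(a)])
t=B+.094*y; print(t,(t-s['tool_pos'][:2])*1000)
```

```text
[[-0.001  0.364  0.931]
 [-0.002  0.931 -0.364]
 [-1.    -0.002 -0.   ]]
yaw of tool y 1.197993883977167
[0.57777756 0.22000332] [ 332.22188296 -407.95389217]
```

```bash
python3 -m creep '[[120,[20,-25,-5],-0.08],[120,[20,-25,-5],-0.08],[120,[20,-25,-5],-0.08],[120,[20,-25,-5],-0.08],[120,[20,-25,-5],-0.08],[120,[20,-25,-5],-0.08],[120,[20,-25,-5],-0.08],[120,[20,-25,-5],-0.08]]' 60; python3 -m creep '[[120,[20,-25,-5],-0.08],[120,[20,-25,-5],-0.08],[120,[20,-25,-5],-0.08],[120,[20,-25,-5],-0.08],[120,[20,-25,-5],-0.08],[120,[20,-25,-5],-0.08],[120,[20,-25,-5],-0.08],[120,[0,0,0],0]]'
cat > st.py <<'E'
from h import *
s=read_state(); m=R.from_rotvec(s['tcp_rot']).as_matrix()
print('t',s['time'].round(2),'pos',(s['tool_pos']*1000).round(1),'yaw',np.arctan2(m[1,1],m[0,1]).round(4),'F',s['wrist_force'].round(1),'w',s['width'].round(3))
E
python3 st.py
```

```text
time: 0.77
tool_pos: [0.4063, 0.427, 0.157]
tcp_rot: [0.791, 1.422, -0.793]
wrist_force: [-1.1, -0.8, -0.8]
width: 0.526
time: 1.43
tool_pos: [0.548, 0.2489, 0.1212]
tcp_rot: [1.213, 1.203, -1.217]
wrist_force: [1.0, 0.3, 0.1]
width: 0.528Traceback (most recent call last):
  File "st.py", line 3, in <module>
    print('t',s['time'].round(2),'pos',(s['tool_pos']*1000).round(1),'yaw',np.arctan2(m[1,1],m[0,1]).round(4),'F',s['wrist_force'].round(1),'w',s['width'].round(3))
              ^^^^^^^^^^^^^^^
AttributeError: 'float' object has no attribute 'round'
```

```bash
sed -i "s/s\['time'\].round(2)/round(s['time'],2)/; s/s\['width'\].round(3)/round(float(s['width']),3)/" st.py; python3 -m creep '[[120,[15,-12,0],-0.03],[120,[15,-14,0],-0.03],[120,[0,0,-26],0],[120,[0,0,-26],0],[120,[0,0,-26],0],[120,[0,0,-26],0],[120,[0,0,-10],0],[120,[0,0,0],0]]'; python3 st.py
python3 - <<'E'
from h import *
grab('scene','scene1'); grab('wrist','wrist1')
p,*_=load('scene1'); q,*_=load('wrist1')
cv2.imwrite('pics/c3.png',np.hstack([cv2.resize(p[130:290,220:440],(550,400)),cv2.resize(q,(250,156),interpolation=cv2.INTER_AREA)[:,:] if 0 else np.zeros((400,2,3),np.uint8)]))
E
```

```text
time: 2.1
tool_pos: [0.5722, 0.2268, 0.005]
tcp_rot: [1.249, 1.183, -1.261]
wrist_force: [-0.8, -0.7, -0.5]
width: 0.528
t 2.1 pos [572.2 226.8   5. ] yaw -0.0614 F [-0.8 -0.7 -0.5] w 0.528
```

View pics/c3.png

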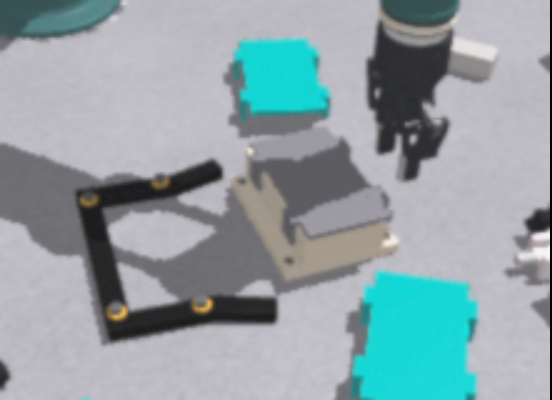

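View pics/wrist1.png

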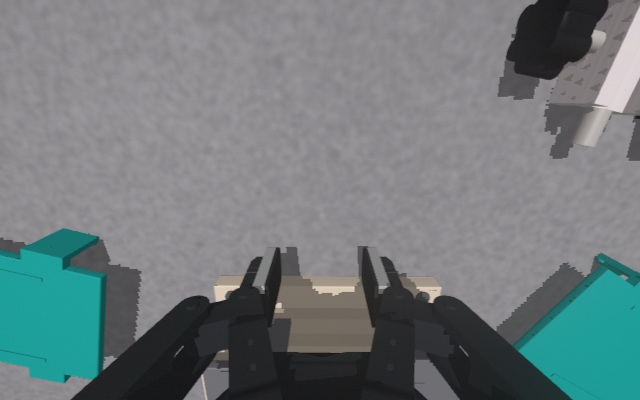

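The gripper stands 26 mm clear of the foot's +y edge and in line with it: the foot edge is at wrist row 280 and the fingers are at (272,270) and (368,270). Next I lower a little and push.

```bash
python3 -m creep '[[120,[2,-5,-4],0],[120,[2,-8,0],0],[120,[0,-8,0],0],[120,[0,-8,0],-0.005],[120,[0,-8,0],-0.005],[120,[0,-8,0],-0.005],[120,[0,-8,0],-0.005],[120,[0,-8,0],-0.005]]'; python3 st.py
```

```text
time: 2.87
tool_pos: [0.5804, 0.1675, 0.0059]
tcp_rot: [1.278, 1.167, -1.272]
wrist_force: [-0.9, 5.8, 2.6]
width: 0.53
t 2.87 pos [580.4 167.5   5.9] yaw -0.0895 F [-0.9  5.8  2.6] w 0.53
```

```bash
python3 - <<'E'
from h import *
grab('top','top2'); grab('wrist','wrist2');grab('scene','scene2')
p,*_=load('scene2')
cv2.imwrite('pics/c4.png',cv2.resize(p[150:270,230:420],None,fx=4,fy=4,interpolation=cv2.INTER_CUBIC))
E
python3 st.py;python3 box.py top2 176 215 268 345
```

```text
t 3.02 pos [580.3 166.    5.4] yaw -0.0883 F [0.5 1.4 1.3] w 0.528
[0.5745052  0.19457726] [ 0.99999714 -0.00237998] -0.0023799806 [0.57388616 0.04458259] [0.9999923  0.00391411] 0.0039141183
foot width 0.14999415 yaw 0.00076706876 y mid 0.11913944 x at center line, world point at u=0: [9.9999970e-01 7.6706865e-04] [-7.6706865e-04  9.9999970e-01]
```

View pics/c4.png

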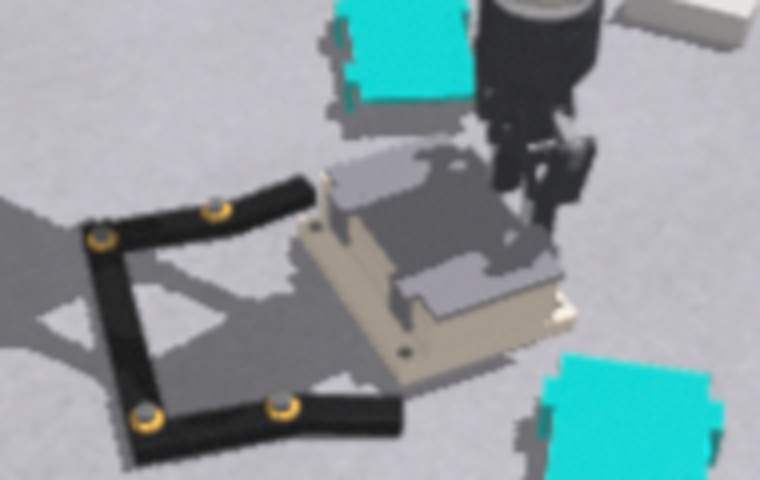

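View pics/wrist2.png

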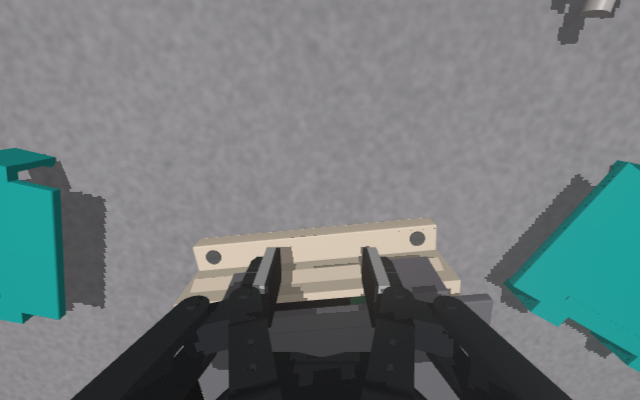

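View pics/top2.png

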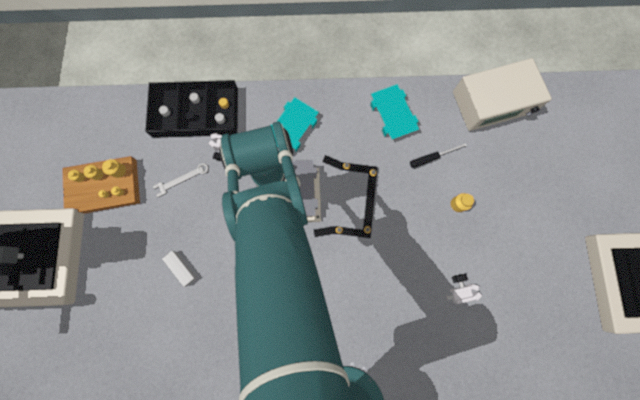

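The tips rode up onto the foot. The foot's edge now lies behind the fingers, at wrist row ~235, because the tips stand higher than I assumed when half open. I'll back off, raise, measure the foot edge and start again lower.

```bash
python3 -m creep '[[120,[0,3,6],0],[120,[0,6,12],0],[120,[0,20,12],0],[120,[0,25,5],0],[120,[0,20,0],0.01],[120,[0,10,0],0.01],[120,[0,0,0],0],[120,[0,0,0],0]]'; python3 st.py
python3 - <<'E'
from h import *
grab('wrist','wrist3')
E
python3 st.py
```

```text
time: 3.68
tool_pos: [0.5795, 0.2509, 0.0399]
tcp_rot: [1.256, 1.177, -1.258]
wrist_force: [-0.7, 0.1, 0.6]
width: 0.527
t 3.68 pos [579.5 250.9  39.9] yaw -0.0653 F [-0.7  0.1  0.6] w 0.527
t 3.73 pos [579.4 250.1  39.5] yaw -0.0663 F [-0.3 -0.1 -0. ] w 0.533
```

View pics/wrist3.png

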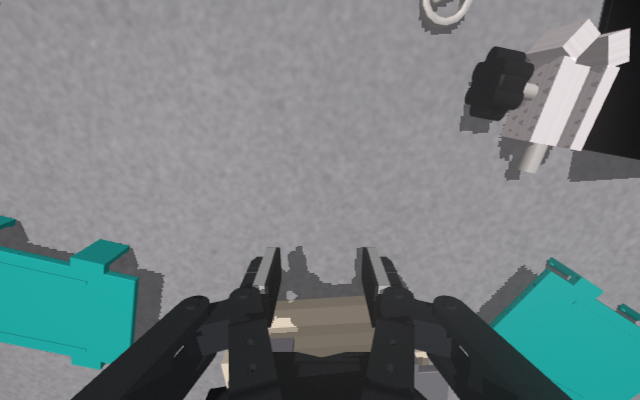

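Run:
```python
from h import *
for t,b in(('wrist2',[(194,240),(435,219)]),):
    p,d,K,e,M=load(t); print(e,M.round(2))
    cv2.imwrite('pics/c5.png',cv2.resize(p[200:320,170:480],None,fx=2.5,fy=2.5,interpolation=cv2.INTER_NEAREST))
    for z in(0,.014):
        W=ray(b,z,K,e,M); dd=W[1]-W[0]; print(z,W.round(4),np.linalg.norm(dd),np.arctan2(dd[1],dd[0]))
    C=cloud(d,K,e,M); print([C[230,u].round(4) for u in(230,300,400,)],[C[v,320].round(4) for v in (225,232,240,250,260,270)])
p,d,K,e,M=load('wrist3');C=cloud(d,K,e,M); print([(v,C[v,320].round(4)) for v in range(285,345,6)])
```

```text
[0.58859199 0.25043936 0.18072049] [[ 1.   -0.08 -0.03]
 [-0.09 -0.94 -0.32]
 [ 0.    0.33 -0.95]]
0 [[0.4925 0.1673 0.    ]
 [0.6595 0.1681 0.    ]] 0.16694759425183311 0.004929722768080868
0.014 [[0.5    0.1737 0.014 ]
 [0.654  0.1745 0.014 ]] 0.15401454870483042 0.004929722768080865
[array([ 0.5184,  0.1719, -0.0016]), array([0.5672, 0.169 , 0.0018]), array([0.6322, 0.1687, 0.0137])] [array([0.5886, 0.2504, 0.1807]), array([0.581 , 0.1692, 0.008 ]), array([0.5806, 0.1655, 0.0123]), array([0.58  , 0.1581, 0.012 ]), array([0.5793, 0.1509, 0.0126]), array([0.5796, 0.1541, 0.0295])]
[(285, array([ 0.5752,  0.1823, -0.0012])), (291, array([ 5.749e-01,  1.766e-01, -5.000e-04])), (297, array([ 0.5744,  0.1693, -0.0016])), (303, array([0.5744, 0.1691, 0.0062])), (309, array([0.5743, 0.1682, 0.0129])), (315, array([0.574 , 0.1628, 0.0139])), (321, array([0.5735, 0.1552, 0.0125])), (327, array([0.5731, 0.1498, 0.0138])), (333, array([0.5732, 0.1509, 0.0218])), (339, array([0.5733, 0.1525, 0.0298]))]
```

View pics/c5.png

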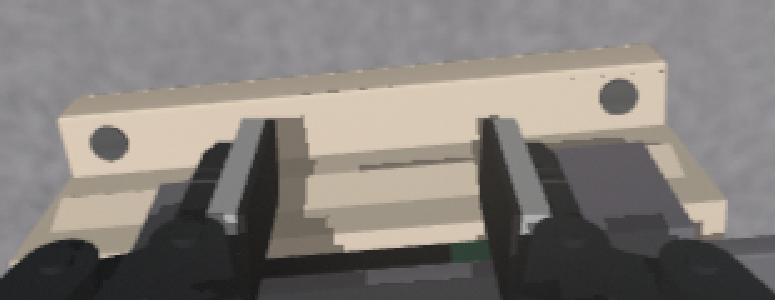

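Run:
```python
from h import *
p,d,K,e,M=load('wrist2')
W=ray([(194,246.8),(436.8,224.8)],.014,K,e,M); dd=W[1]-W[0]; a=np.arctan2(dd[1],dd[0]); print(W.round(4),np.linalg.norm(dd),a)
m=W.mean(0)[:2]; y=np.array([-np.sin(a),np.cos(a)]); print('edge mid',m,'box',m-.063*y,'start TCP',m+.020*y)
no=np.array([.5624,-.0292]);ny=-.156;nv=np.array([-np.sin(ny),np.cos(ny)]); print('end edge mid',no+.063*nv,'end TCP',no+.074*nv)
```

```text
[[0.4988 0.1689 0.014 ]
 [0.6553 0.1704 0.014 ]] 0.1564501752108482 0.009427956597818343
edge mid [0.57705229 0.16963688] box [0.57764624 0.10663968] start TCP [0.57686373 0.18963599]
end edge mid [0.57218819 0.03303497] end TCP [0.57389723 0.04390139]
```

```bash
python3 -m creep '[[120,[0,0,-20],0],[120,[0,0,-14],0],[120,[0,-10,-9],0],[120,[0,-15,0],0],[120,[0,-10,0],0],[120,[0,-5,0],0],[120,[0,0,0],0],[120,[0,0,0],0]]'; python3 st.py
python3 - <<'E'
from h import *
grab('wrist','wrist4')
p,d,K,e,M=load('wrist4');cv2.imwrite('pics/c6.png',cv2.resize(p[200:360,170:480],None,fx=2.5,fy=2.5))
E
```

```text
time: 4.4
tool_pos: [0.5808, 0.21, -0.0022]
tcp_rot: [1.261, 1.175, -1.258]
wrist_force: [-0.2, 0.1, -0.2]
width: 0.532
t 4.4 pos [580.8 210.   -2.2] yaw -0.0686 F [-0.2  0.1 -0.2] w 0.532
```

View pics/c6.png

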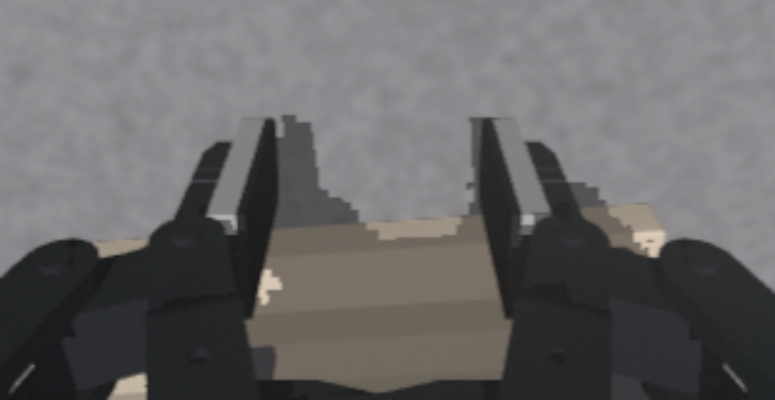

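```bash
python3 -m creep '[[120,[-1,-10,-1],0],[120,[-1,-10,-1],0],[120,[0,-6,0],0],[120,[0,-6,0],0],[120,[0,-6,0],0],[120,[0,-6,0],0],[120,[0,0,0],0],[120,[0,0,0],0]]'; python3 st.py
python3 - <<'E'
from h import *
grab('wrist','wrist5')
p,d,K,e,M=load('wrist5');cv2.imwrite('pics/c7.png',cv2.resize(p[200:360,170:480],None,fx=2.5,fy=2.5))
E
```

```text
time: 5.12
tool_pos: [0.5779, 0.1662, -0.0052]
tcp_rot: [1.259, 1.176, -1.259]
wrist_force: [0.6, -0.2, 0.0]
width: 0.53
t 5.12 pos [577.9 166.2  -5.2] yaw -0.0676 F [ 0.6 -0.2  0. ] w 0.53
```

View pics/c7.png

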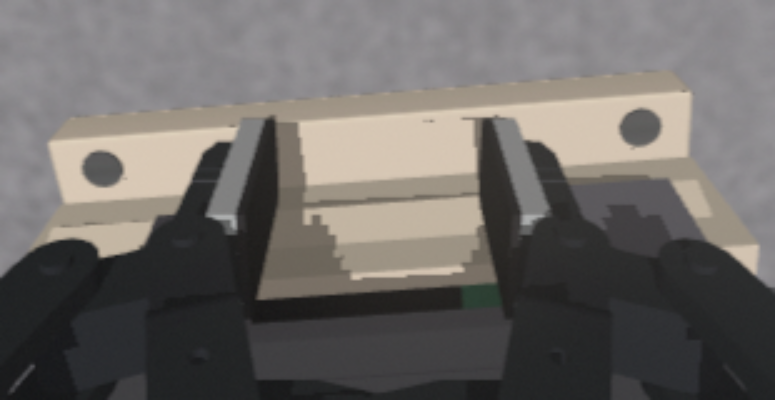

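Run:
```python
from h import *
p,d,K,e,M=load('wrist5');C=cloud(d,K,e,M)
for uv in [(264,252),(268,250),(272,252),(276,255),(262,270),(275,270),(270,300),(278,250),(240,275)]: print(uv,C[uv[1],uv[0]].round(4))
q=C[235:340,250:285].reshape(-1,3); q=q[(q[:,2]>-.01)&(q[:,2]<.1)]
```

```text
(264, 252) [0.5435 0.1654 0.0118]
(268, 250) [0.552  0.1795 0.0358]
(272, 252) [0.5546 0.1797 0.0386]
(276, 255) [0.5572 0.1797 0.0419]
(262, 270) [0.5526 0.1796 0.0548]
(275, 270) [0.5573 0.1756 0.0491]
(270, 300) [0.5568 0.1703 0.0646]
(278, 250) [0.5575 0.1798 0.037 ]
(240, 275) [0.5266 0.1509 0.0131]
```

Run:
```python
from h import *
p,d,K,e,M=load('scene1');C=cloud(d,K,e,M)
q=C.reshape(-1,3); 
for t in('scene1','scene2'):
    p,d,K,e,M=load(t);C=cloud(d,K,e,M);g=p.max(2)
    m=(g<70)&(d>0)&(abs(C[...,0]-.575)<.06)&(abs(C[...,1]-(.227 if t=='scene1' else .166))<.02)&(C[...,2]<.12)
    q=C[m]; print(t,m.sum(),np.sort(q[:,2])[:12].round(4)); i=np.argsort(q[:,2])[:5]; print(q[i].round(4))
for t in('wrist1','wrist5'):
    p,d,K,e,M=load(t);C=cloud(d,K,e,M); print(t,e.round(4),[C[v,272].round(3) for v in range(240,300,6)])
```

```text
scene1 304 [0.0414 0.0428 0.0443 0.0445 0.0459 0.0461 0.0468 0.0471 0.0473 0.0495
 0.0504 0.0506]
[[0.5485 0.2291 0.0414]
 [0.5489 0.2255 0.0428]
 [0.5499 0.2342 0.0443]
 [0.5496 0.2217 0.0445]
 [0.5494 0.228  0.0459]]
scene2 234 [0.0421 0.0451 0.0451 0.0457 0.0461 0.0464 0.0465 0.0466 0.0469 0.0474
 0.0481 0.0482]
[[0.5566 0.1682 0.0421]
 [0.5587 0.1637 0.0451]
 [0.5577 0.1612 0.0451]
 [0.5567 0.1678 0.0457]
 [0.5582 0.17   0.0461]]
wrist1 [0.5809 0.3128 0.182 ] [array([ 0.54 ,  0.221, -0.002]), array([ 0.539,  0.217, -0.002]), array([0.551, 0.241, 0.052]), array([0.552, 0.241, 0.057]), array([0.553, 0.241, 0.062]), array([0.554, 0.241, 0.068]), array([0.554, 0.239, 0.07 ]), array([0.553, 0.236, 0.07 ]), array([0.553, 0.233, 0.07 ]), array([0.553, 0.231, 0.072])]
wrist5 [0.5846 0.2513 0.1697] [array([ 0.547,  0.167, -0.   ]), array([0.548, 0.166, 0.007]), array([0.555, 0.18 , 0.039]), array([0.555, 0.179, 0.044]), array([0.556, 0.179, 0.049]), array([0.557, 0.179, 0.054]), array([0.557, 0.178, 0.057]), array([0.557, 0.175, 0.058]), array([0.557, 0.172, 0.058]), array([0.557, 0.17 , 0.06 ])]
```

Both cameras put the fingertips about 37 mm above the reported TCP while half open, well beyond the stated 13 mm. I'll raise, back off, shut the fingers and measure the true tip offset.

```bash
python3 -m creep '[[120,[0,2,15],0],[120,[0,5,15],0],[255,[0,20,15],0],[255,[0,20,10],0],[255,[0,25,0],0],[255,[0,5,0],0],[255,[0,0,0],0],[255,[0,0,0],0]]'; python3 -m creep '[[255,[0,0,0],0],[255,[0,0,0],0],[255,[0,0,0],0],[255,[0,0,0],0],[255,[0,0,0],0],[255,[0,0,0],0],[255,[0,0,0],0],[255,[0,0,0],0]]'
python3 - <<'E'
from h import *
grab('wrist','wrist6');grab('scene','scene6')
p,*_=load('scene6');q,*_=load('wrist6')
cv2.imwrite('pics/c8.png',np.hstack([cv2.resize(p[100:270,280:440],(400,425)),cv2.resize(q[150:400,200:435],(400,425))]))
for t in('scene6',):
    p,d,K,e,M=load(t);C=cloud(d,K,e,M);g=p.max(2)
    m=(g<70)&(d>0)&(abs(C[...,0]-.575)<.06)&(abs(C[...,1]-.243)<.03)&(C[...,2]<.15)&(C[...,2]>.015)
    q=C[m]; i=np.argsort(q[:,2])[:8]; print(q[i].round(4))
E
python3 st.py
```

```text
time: 5.83
tool_pos: [0.5773, 0.2435, 0.0493]
tcp_rot: [1.256, 1.177, -1.258]
wrist_force: [0.5, -0.2, -0.8]
width: 0.0
time: 6.5
tool_pos: [0.5779, 0.2435, 0.0498]
tcp_rot: [1.259, 1.177, -1.258]
wrist_force: [-0.1, 0.7, 0.1]
width: -0.003
[[0.5897 0.2439 0.0923]
 [0.5911 0.2396 0.0945]
 [0.5909 0.2365 0.0953]
 [0.5899 0.2341 0.0953]
 [0.5913 0.2421 0.0971]
 [0.5931 0.2439 0.0978]
 [0.5923 0.2381 0.099 ]
 [0.5911 0.2449 0.0994]]
t 6.6 pos [577.9 243.6  49.8] yaw -0.067 F [ 0.3 -0.2 -0.4] w 0.0
```

View pics/c8.png

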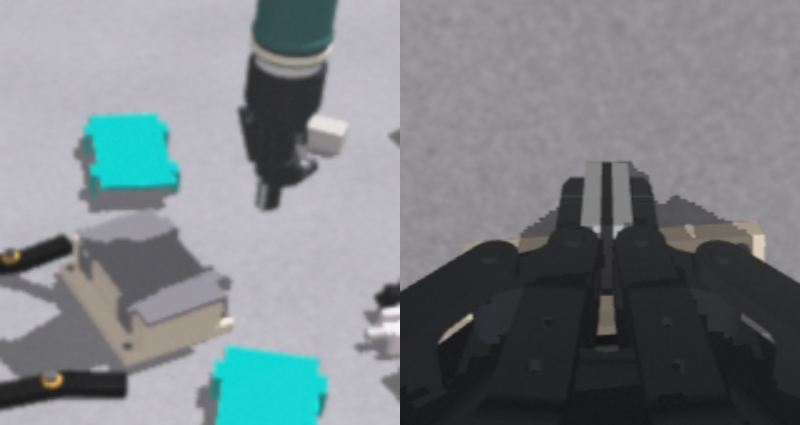

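Run:
```python
from h import *
p,d,K,e,M=load('scene6');C=cloud(d,K,e,M)
for v in range(166,188,2): print(v,[(C[v,u]*1000).astype(int).tolist() for u in(382,385,388,391)],p[v,387])
p,d,K,e,M=load('wrist6');C=cloud(d,K,e,M); print(e)
for v in range(242,290,5): print(v,[(C[v,u]*1000).astype(int).tolist() for u in(311,316,328)])
```

```text
166 [[567, 230, 132], [582, 229, 141], [594, 229, 149], [594, 238, 146]] [51 47 44]
168 [[568, 231, 126], [579, 232, 133], [593, 230, 142], [587, 245, 134]] [49 46 44]
170 [[426, 335, 1], [583, 230, 130], [590, 234, 133], [610, 228, 147]] [48 45 44]
172 [[564, 235, 109], [588, 227, 128], [597, 229, 133], [610, 229, 141]] [51 49 47]
174 [[569, 232, 108], [582, 232, 116], [600, 228, 129], [613, 228, 137]] [69 66 65]
176 [[572, 231, 103], [584, 232, 111], [591, 236, 114], [590, 246, 111]] [61 59 57]
178 [[571, 233, 96], [585, 232, 105], [589, 238, 106], [592, 245, 106]] [55 52 52]
180 [[577, 229, 94], [1297, -298, 731], [592, 237, 102], [589, 249, 96]] [55 53 52]
182 [[577, 230, 87], [582, 236, 89], [591, 239, 94], [490, 327, 0]] [53 49 48]
184 [[488, 296, 0], [584, 235, 84], [495, 313, 0], [497, 323, -1]] [147 142 143]
186 [[496, 292, 0], [500, 299, 0], [503, 308, 0], [507, 316, 0]] [196 189 191]
[0.58451614 0.32868403 0.22467065]
242 [[568, 212, -1], [572, 212, -1], [583, 212, 0]]
247 [[574, 255, 87], [577, 255, 87], [583, 254, 87]]
252 [[574, 255, 93], [577, 255, 93], [583, 254, 93]]
257 [[574, 255, 98], [584, 328, 224], [583, 254, 97]]
262 [[574, 255, 103], [577, 255, 103], [583, 254, 102]]
267 [[574, 254, 106], [577, 255, 107], [582, 255, 107]]
272 [[575, 255, 112], [577, 255, 111], [582, 254, 111]]
277 [[575, 255, 115], [577, 255, 116], [582, 254, 115]]
282 [[575, 256, 120], [577, 255, 118], [582, 255, 119]]
287 [[575, 256, 123], [577, 252, 118], [582, 255, 123]]
```

Both views put the shut tips at z≈0.085 with the TCP reading 0.050. The reported TCP therefore lies about 36 mm beyond the real tips, which explains the ride-up. Pushing at tip height ~8 mm then means a reported z of about -29 mm. I'll lower carefully in free space and check the force and the tips.

```bash
python3 -m creep '[[120,[0,0,-15],0],[120,[0,0,-15],0],[120,[0,0,-15],0],[120,[0,0,-12],0],[120,[0,0,-10],0],[120,[0,0,-5],0],[120,[0,0,-4],0],[120,[0,0,0],0]]';  python3 - <<'E'
from h import *
grab('wrist','wrist7')
p,d,K,e,M=load('wrist7');C=cloud(d,K,e,M)
for v in range(240,285,5): print(v,[(C[v,u]*1000).astype(int).tolist() for u in(268,272,276,320)])
E
python3 st.py
```

```text
time: 7.27
tool_pos: [0.5774, 0.2435, -0.0269]
tcp_rot: [1.258, 1.177, -1.259]
wrist_force: [-0.6, -0.1, 0.0]
width: 0.528
240 [[548, 255, 0], [550, 254, -1], [553, 255, 0], [578, 253, -1]]
245 [[548, 251, -1], [550, 251, -1], [552, 251, -1], [578, 250, 0]]
250 [[551, 256, 13], [553, 256, 13], [555, 256, 14], [578, 246, -1]]
255 [[552, 257, 20], [554, 256, 19], [556, 256, 19], [577, 242, -1]]
260 [[553, 256, 23], [555, 256, 24], [556, 255, 22], [577, 239, -1]]
265 [[554, 257, 30], [555, 256, 28], [556, 253, 24], [577, 237, 0]]
270 [[554, 256, 32], [557, 257, 34], [556, 251, 24], [577, 233, -1]]
275 [[555, 256, 37], [556, 254, 34], [556, 248, 25], [577, 229, 0]]
280 [[556, 257, 42], [557, 254, 37], [556, 246, 26], [576, 225, -1]]
t 7.32 pos [577.9 243.7 -26.3] yaw -0.067 F [-0.3  0.7  0.3] w 0.531
```

```bash
python3 -m creep '[[120,[0,-12,-2],0],[120,[0,-15,-3],0],[120,[0,-15,0],0],[120,[0,-12,0],0],[120,[0,-7,0],0],[120,[0,-7,0],0],[120,[0,-7,0],0],[120,[0,-7,0],0]]'; python3 st.py;  python3 - <<'E'
from h import *
grab('wrist','wrist8')
p,d,K,e,M=load('wrist8');cv2.imwrite('pics/c9.png',cv2.resize(p[200:400,120:520],None,fx=2,fy=2))
E
```

```text
time: 7.98
tool_pos: [0.5783, 0.1615, -0.031]
tcp_rot: [1.26, 1.177, -1.257]
wrist_force: [1.1, 3.8, -2.1]
width: 0.528
t 7.98 pos [578.3 161.5 -31. ] yaw -0.0673 F [ 1.1  3.8 -2.1] w 0.528
```

View pics/c9.png

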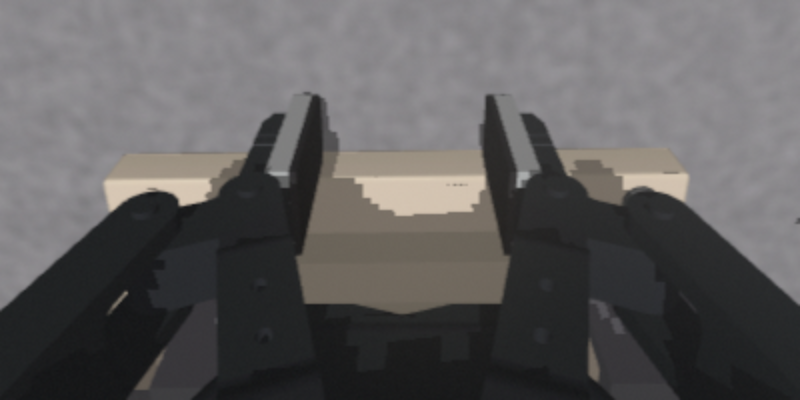

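The push is now square on the foot: the edge runs level, from c9 (105,180) to (690,172), with the fingers centred on it. I'll carry on towards the fence, turning as I go.

```bash
python3 -m creep '[[120,[0,-8,0],-0.01],[120,[0,-8,0],-0.01],[120,[0,-8,0],-0.01],[120,[0,-8,0],-0.01],[120,[-1,-8,0],-0.01],[120,[-1,-8,0],-0.01],[120,[-1,-8,0],-0.01],[120,[-1,-8,0],-0.01]]'; python3 st.py;  python3 - <<'E'
from h import *
grab('wrist','wrist9');grab('scene','scene9')
p,d,K,e,M=load('wrist9');q=load('scene9')[0]
cv2.imwrite('pics/c10.png',np.vstack([cv2.resize(p[200:380,120:520],(600,270)),cv2.resize(q[160:280,220:420],(550,330)).copy() if 0 else cv2.resize(q[160:270,220:420],(600,330))]))
E
```

```text
time: 8.7
tool_pos: [0.5751, 0.0971, -0.0309]
tcp_rot: [1.319, 1.134, -1.315]
wrist_force: [4.3, 4.6, -2.6]
width: 0.527
t 8.7 pos [575.1  97.1 -30.9] yaw -0.1476 F [ 4.3  4.6 -2.6] w 0.527
```

View pics/c10.png

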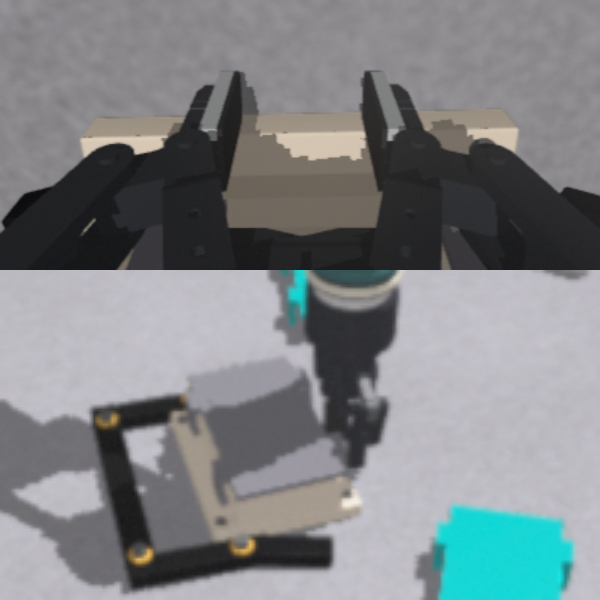

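```bash
cat > edge.py <<'E'
import sys,json
from h import *
t=sys.argv[1]; uv=json.loads(sys.argv[2])
p,d,K,e,M=load(t)
W=ray(uv,.014,K,e,M); dd=W[1]-W[0]; a=np.arctan2(dd[1],dd[0]); m=W.mean(0)[:2]; y=np.array([-np.sin(a),np.cos(a)]); B=m-.063*y
no=np.array([.5624,-.0292]);ny=-.156;nx=np.array([np.cos(ny),np.sin(ny)]);nv=np.array([-nx[1],nx[0]])
print('len',np.linalg.norm(dd),'yaw',a,'box',B,'in nest',(B-no)@nx,(B-no)@nv,a-ny)
E
python3 edge.py wrist9 '[[173.3,293],[464.7,285.3]]'
python3 - <<'E'
from h import *
p,d,K,e,M=load('wrist9');cv2.imwrite('pics/c11.png',cv2.resize(p[260:380,100:540],None,fx=1.8,fy=3,interpolation=cv2.INTER_NEAREST))
E
```

```text
len 0.15617976680248422 yaw -0.11876010033442014 box [0.56568378 0.02487656] in nest -0.0051578692038773254 0.05393008830039121 0.03723989966557986
```

View pics/c11.png

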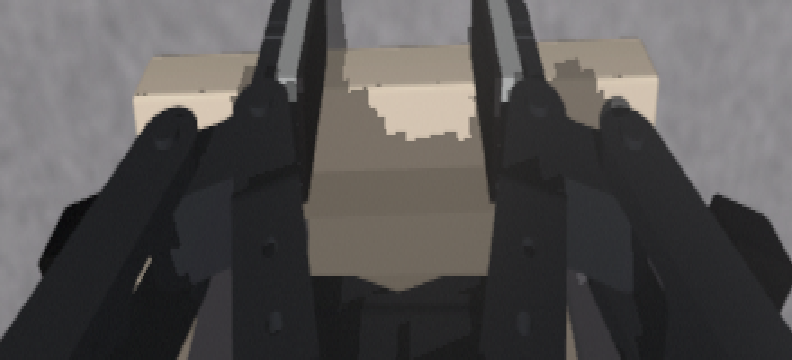

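```bash
python3 -m creep '[[120,[1,-6,0],-0.005],[120,[1,-6,0],-0.005],[120,[0,-6,0],0],[120,[0,-6,0],0],[120,[0,-6,0],0],[120,[0,-6,0],0],[120,[0,-6,0],0],[120,[0,0,0],0]]'; python3 st.py;  python3 - <<'E'
from h import *
grab('wrist','wrist10')
p,d,K,e,M=load('wrist10');cv2.imwrite('pics/c12.png',cv2.resize(p[260:380,100:540],None,fx=1.8,fy=3,interpolation=cv2.INTER_NEAREST))
E
```

```text
time: 9.47
tool_pos: [0.5754, 0.0548, -0.0312]
tcp_rot: [1.324, 1.131, -1.325]
wrist_force: [-0.3, 0.4, 0.7]
width: 0.527
t 9.47 pos [575.4  54.8 -31.2] yaw -0.1575 F [-0.3  0.4  0.7] w 0.527
```

View pics/c12.png

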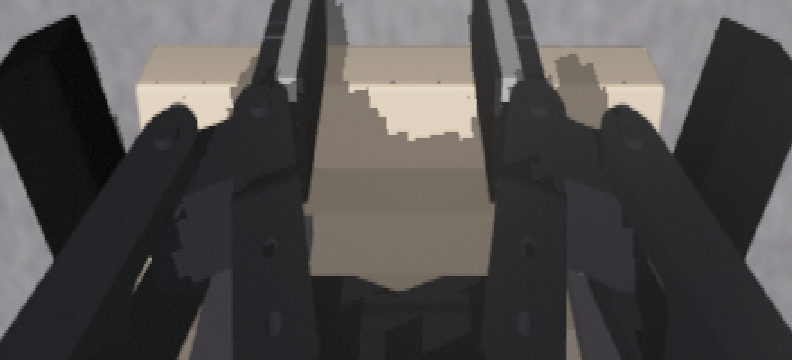

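Square with the fingers and centred between the cheeks. About 11 mm remain, so I'll push on slowly until the back bar stops it.

```bash
python3 edge.py wrist10 '[[176,288.3],[468,288.3]]'; python3 -m creep '[[120,[0,-3,0],0],[120,[0,-3,0],0],[120,[-1,-2,0],0],[120,[0,-2,0],0],[120,[0,-1,0],0],[120,[0,0,0],0],[120,[0,0,0],0],[120,[0,0,0],0]]'; python3 st.py
```

```text
len 0.15584692079280685 yaw -0.15754833035360702 box [ 0.5656507  -0.01655721] in nest 0.0012469404969173631 0.012994315034095667 -0.0015483303536070192
time: 10.18
tool_pos: [0.575, 0.0463, -0.0313]
tcp_rot: [1.327, 1.132, -1.323]
wrist_force: [1.1, 9.4, -1.8]
width: 0.532
t 10.18 pos [575.   46.3 -31.3] yaw -0.158 F [ 1.1  9.4 -1.8] w 0.532
```

```bash
python3 -m creep '[[120,[0,-1,0],0],[120,[0,-1,0],0],[120,[0,-1,0],0],[120,[0,0,0],0],[120,[0,0,0],0],[120,[0,0,0],0],[120,[0,0,0],0],[120,[0,0,0],0]]'; python3 st.py
```

```text
time: 10.85
tool_pos: [0.5751, 0.0463, -0.0312]
tcp_rot: [1.33, 1.134, -1.322]
wrist_force: [1.2, 20.0, -2.0]
width: 0.526
t 10.85 pos [575.1  46.3 -31.2] yaw -0.159 F [ 1.2 20.  -2. ] w 0.526
```

```bash
python3 -m creep '[[120,[0,4,0],0],[120,[0,10,0],0],[120,[0,25,15],0],[255,[-10,35,20],0],[255,[-10,35,20],0],[255,[-10,35,20],0],[255,[-10,35,20],0],[255,[-10,35,20],0]]'; python3 -m creep '[[255,[-10,35,10],0],[255,[-10,35,0],0],[255,[-10,35,0],0],[255,[0,0,0],0],[255,[0,0,0],0],[255,[0,0,0],0],[255,[0,0,0],0],[255,[0,0,0],0]]'; python3 st.py;  python3 - <<'E'
from h import *
p,d,c=grab('top','top11')
cv2.imwrite('pics/c13.png',cv2.resize(p[140:250,290:400],None,fx=5,fy=5,interpolation=cv2.INTER_CUBIC))
q,_,_=grab('scene','scene11')
cv2.imwrite('pics/c14.png',cv2.resize(q[160:280,220:400],None,fx=4.4,fy=4.4,interpolation=cv2.INTER_CUBIC))
E
```

```text
time: 11.52
tool_pos: [0.524, 0.2564, 0.0847]
tcp_rot: [1.323, 1.129, -1.325]
wrist_force: [0.2, 0.6, -0.2]
width: 0.002
time: 12.18
tool_pos: [0.4951, 0.359, 0.0934]
tcp_rot: [1.324, 1.129, -1.326]
wrist_force: [0.1, -0.6, 0.9]
width: -0.002
t 12.18 pos [495.1 359.   93.4] yaw -0.1587 F [ 0.1 -0.6  0.9] w -0.002
```

View pics/c13.png

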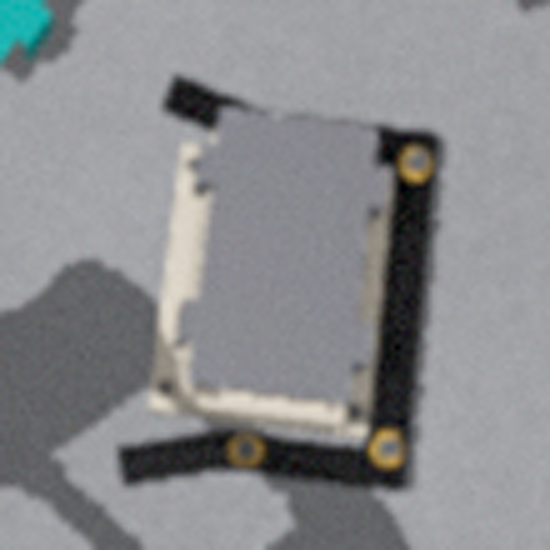

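View pics/c14.png

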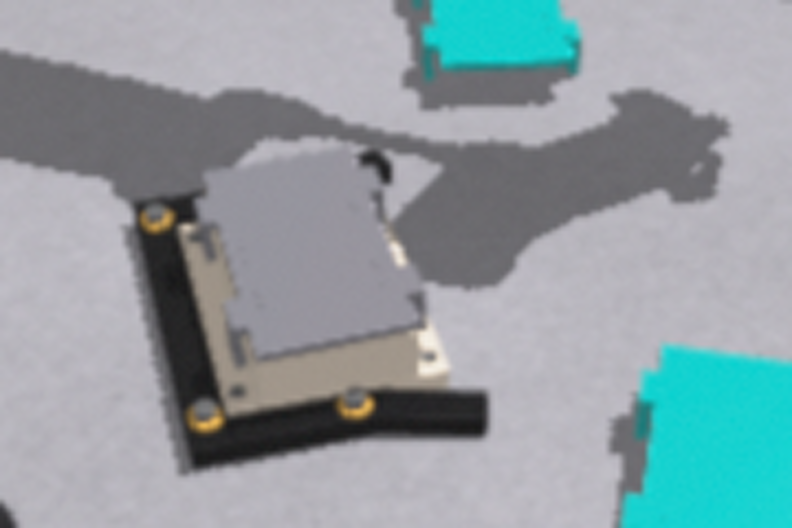

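Run:
```python
from h import *
from meas import line
p,d,K,e,M=load('top11'); C=cloud(d,K,e,M); z=C[...,2]
r=(slice(150,235),slice(310,380)); P=C[r]; zz=P[...,2]; m=(zz>.055)&(zz<.075)
print('cover z',P[m][:,2].mean())
k=cv2.morphologyEx(m.astype(np.uint8),cv2.MORPH_CLOSE,np.ones((3,3)))
k=cv2.morphologyEx(k,cv2.MORPH_OPEN,np.ones((5,5)))
h=P[m][:,2].mean()
# plate long edges from rows, ends from columns
T=[];Bm=[]
for u in range(26,46):
    c=np.where(k[:,u])[0]
    if len(c): T.append((310+u,150+c[0]-.5));Bm.append((310+u,150+c[-1]+.5))
t,tv=line(ray(T[3:-3],h,K,e,M)); b,bv=line(ray(Bm[3:-3],h,K,e,M))
print('ends',t,tv,b,bv)
rc=cv2.minAreaRect(cv2.findNonZero(k)); W=ray(cv2.boxPoints(rc)+[310,150],h,K,e,M); print(W.round(4),W.mean(0),np.linalg.norm(W-np.roll(W,1,0),axis=1))
# foot
for (v0,v1) in ((172,205),):
    zb=cv2.medianBlur(np.where((z>1)|(z<-.01),0,z).astype(np.float32),3)>.007
    L=[(300+np.where(zb[v,300:390])[0][0]-.5,v) for v in range(v0,v1)]
    l,lv=line(ray(L,.014,K,e,M)); print('foot +y edge',l,lv,np.arctan2(lv[1],lv[0]))
    a=-.156;nv=np.array([-np.sin(a),np.cos(a)]);print('y in nest of edge',(l-[.5624,-.0292])@nv)
# gray profile at -x wall end : column through cover middle
g=p.astype(int)
for u in(345,350): print([(v,g[v,u].tolist(),(C[v,u]*1000).astype(int).tolist()) for v in range(212,232)])
```

```text
cover z 0.06175850575207418
ends [ 0.6525338  -0.03272092] [0.19920732 0.97995734] [ 0.4911391  -0.02437818] [0.15440288 0.98800796]
[[ 0.5007  0.0353  0.0618]
 [ 0.6592  0.01    0.0618]
 [ 0.6416 -0.0981  0.0618]
 [ 0.4841 -0.0693  0.0618]] [ 0.57138571 -0.03052322  0.06175851] [0.10596273 0.16051874 0.10958038 0.16012265]
foot +y edge [0.5923546  0.03207058] [ 0.9874862  -0.15770571] -0.15836686
y in nest of edge 0.06518054147314326
[(212, [143, 139, 137], [510, -23, 64]), (213, [141, 136, 137], [508, -24, 60]), (214, [146, 139, 140], [505, -23, 62]), (215, [145, 136, 139], [503, -23, 60]), (216, [142, 137, 136], [500, -23, 60]), (217, [142, 134, 134], [496, -23, 63]), (218, [140, 139, 142], [494, -23, 62]), (219, [167, 178, 185], [491, -23, 61]), (220, [198, 211, 218], [496, -27, 10]), (221, [202, 215, 222], [492, -26, 15]), (222, [191, 204, 211], [485, -24, 48]), (223, [164, 178, 184], [482, -23, 47]), (224, [130, 141, 146], [482, -25, 30]), (225, [141, 146, 148], [482, -26, 7]), (226, [140, 138, 138], [480, -27, 1]), (227, [99, 93, 95], [477, -27, 0]), (228, [38, 35, 36], [472, 
[... 208 characters left out ...]
 [146, 137, 136], [505, -37, 61]), (215, [143, 139, 136], [502, -37, 61]), (216, [141, 136, 134], [499, -37, 61]), (217, [146, 140, 140], [496, -37, 63]), (218, [146, 135, 137], [493, -36, 63]), (219, [142, 141, 144], [491, -37, 58]), (220, [167, 178, 185], [495, -41, 14]), (221, [195, 208, 216], [492, -41, 16]), (222, [201, 213, 221], [484, -37, 48]), (223, [183, 195, 202], [482, -37, 46]), (224, [146, 159, 164], [480, -38, 42]), (225, [136, 142, 148], [479, -39, 23]), (226, [149, 149, 151], [479, -41, 4]), (227, [146, 143, 142], [477, -41, 0]), (228, [81, 78, 78], [472, -40, 15]), (229, [28, 25, 24], [469, -39, 17]), (230, [25, 23, 23], [466, -39, 14]), (231, [40, 35, 34], [463, -39, 16])]
```

The box sits against the back bar: in c13 the foot edge meets the bar at x≈375, the yaw error is about 0.002 and y is about 2 mm. The cover is about 10 mm towards +x (cover end at top row 219.5, wall end at row 224). Now I move to the cover's +x end.

```bash
python3 -m creep '[[255,[12,-30,3],0],[255,[15,-30,3],0],[255,[15,-30,0],0],[255,[15,-30,0],0],[255,[15,-30,0],0],[255,[15,-30,0],0],[255,[15,-30,0],0],[255,[15,-30,0],0]]'; python3 -m creep '[[255,[15,-30,0],0],[255,[15,-30,0],0],[255,[15,-30,0],0],[255,[15,-30,0],0],[255,[8,-30,0],0],[255,[5,-17,0],0],[255,[0,0,0],0],[255,[0,0,0],0]]'; python3 st.py
```

```text
time: 12.95
tool_pos: [0.6124, 0.1181, 0.0999]
tcp_rot: [1.325, 1.13, -1.325]
wrist_force: [0.0, -0.4, 0.7]
width: -0.001
time: 13.62
tool_pos: [0.6845, -0.0475, 0.0995]
tcp_rot: [1.326, 1.13, -1.326]
wrist_force: [0.6, -0.4, 0.5]
width: -0.001
t 13.62 pos [684.5 -47.5  99.5] yaw -0.1599 F [ 0.6 -0.4  0.5] w -0.001
```

```bash
python3 -m creep '[[255,[0,0,-15],0],[255,[0,0,-20],0],[255,[0,0,-20],0],[255,[0,0,-12],0],[255,[0,0,-8],0],[255,[0,0,0],0],[255,[0,0,0],0],[255,[0,0,0],0]]'; python3 st.py
python3 - <<'E'
from h import *
grab('wrist','wrist12');q,_,_=grab('scene','scene12')
cv2.imwrite('pics/c15.png',cv2.resize(q[130:280,220:420],None,fx=4,fy=4,interpolation=cv2.INTER_CUBIC))
E
```

```text
time: 14.28
tool_pos: [0.6858, -0.046, 0.0259]
tcp_rot: [1.324, 1.13, -1.322]
wrist_force: [0.4, 0.6, 0.4]
width: 0.004
t 14.28 pos [685.8 -46.   25.9] yaw -0.1565 F [0.4 0.6 0.4] w 0.004
```

View pics/c15.png

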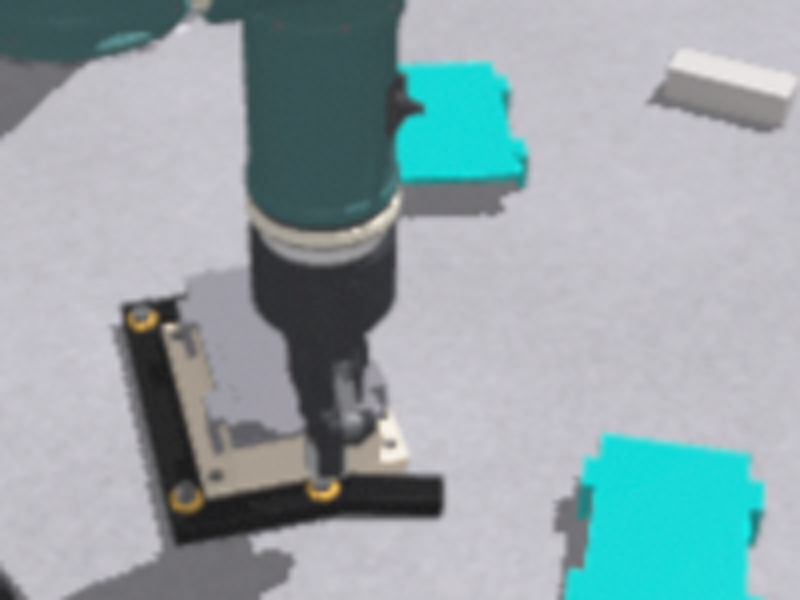

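View pics/wrist12.png

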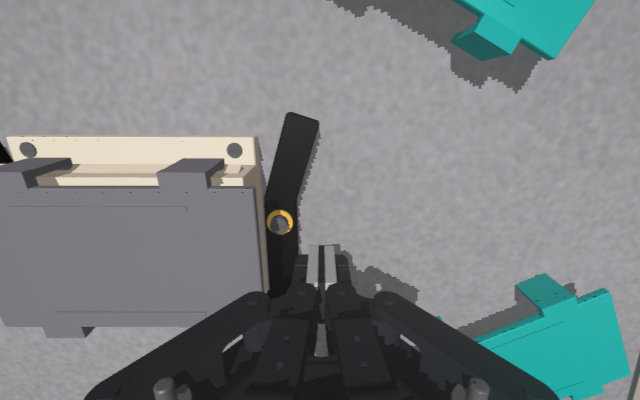

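Run:
```python
from h import *
p,d,K,e,M=load('wrist12');C=cloud(d,K,e,M)
for uv in [(313,247),(313,250),(333,250),(305,255),(300,265),(346,265),(254,200),(260,240),(264,280),(262,200),(250,175),(200,250)]: print(uv,(C[uv[1],uv[0]]*1000).round(1))
W=ray([(254,190),(266,290)],.0635,K,e,M);print(W.round(4))
cv2.imwrite('pics/c16.png',cv2.resize(p[120:300,160:350],None,fx=4,fy=3.3,interpolation=cv2.INTER_NEAREST))
```

```text
(313, 247) [684.3 -33.9  63.8]
(313, 250) [684.3 -34.2  66.5]
(333, 250) [694.7 -35.4  67.3]
(305, 255) [679.3 -37.6  64.5]
(300, 265) [677.4 -37.2  74.5]
(346, 265) [700.2 -41.4  73.7]
(254, 200) [658.5  -3.9  60.9]
(260, 240) [655.3 -28.4  57.4]
(264, 280) [637.2 -82.3  13.6]
(262, 200) [ 6.462e+02 -2.340e+01 -6.000e-01]
(250, 175) [650.7   2.9  30.2]
(200, 250) [622.6 -27.6  60.7]
[[ 0.6605  0.002   0.0635]
 [ 0.6535 -0.0568  0.0635]]
```

View pics/c16.png

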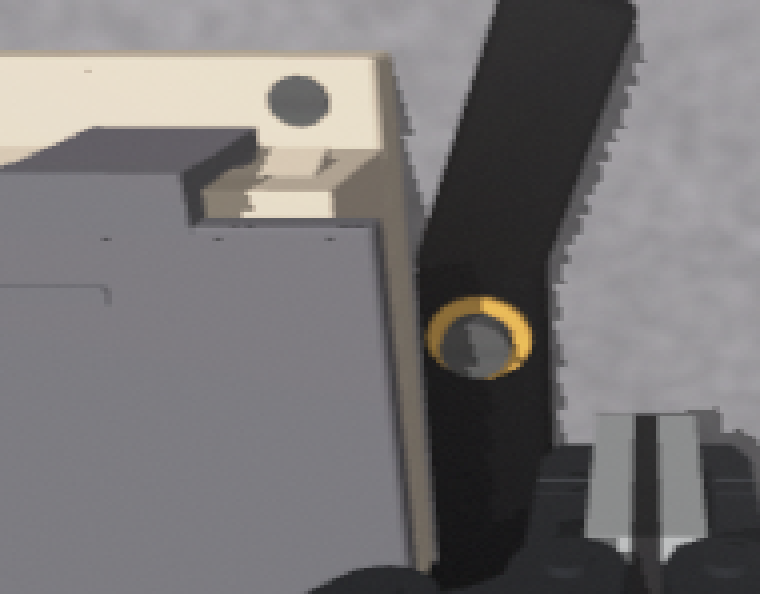

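```bash
cat > fl.py <<'E'
import sys,json
from h import *
# args: tag, foot(+x+y top corner) u v, plate (+x+y top corner) u v , plate top z
t=sys.argv[1]; f=json.loads(sys.argv[2]); c=json.loads(sys.argv[3]); h=float(sys.argv[4])
p,d,K,e,M=load(t); a=-.158; X=np.array([np.cos(a),np.sin(a)]);Y=np.array([-X[1],X[0]])
F=ray([f],.014,K,e,M)[0][:2]; P=ray([c],h,K,e,M)[0][:2]
print('foot corner',F,'plate corner',P,'shift x',((P-F)@X*1000).round(2),'y (expect -18)',((P-F)@Y*1000).round(2))
E
python3 fl.py wrist12 '[255.5,137.6]' '[255,187.3]' .0635
```

```text
foot corner [0.65534874 0.02290864] plate corner [0.66126751 0.00329819] shift x 8.93 y (expect -18) -18.43
```

Lengthwise shift is 8.9 mm. The sideways value is -18.4 mm against the -18 it must be, so the measurement holds. Tips are at z≈62, so I'll lower 3 mm and approach.

```bash
python3 -m creep '[[255,[-4,0.6,-1],0],[255,[-4,0.6,-1],0],[255,[-4,0.6,-1],0],[255,[-4,0.6,0],0],[255,[-3,0.5,0],0],[255,[-3,0.5,0],0],[255,[0,0,0],0],[255,[0,0,0],0]]'; python3 st.py
python3 - <<'E'
from h import *
grab('wrist','wrist13')
p=load('wrist13')[0]
cv2.imwrite('pics/c17.png',cv2.resize(p[120:300,160:380],None,fx=3.6,fy=3.3,interpolation=cv2.INTER_NEAREST))
E
```

```text
time: 15.05
tool_pos: [0.6628, -0.043, 0.022]
tcp_rot: [1.324, 1.131, -1.324]
wrist_force: [-0.3, -0.3, 0.4]
width: -0.003
t 15.05 pos [662.8 -43.   22. ] yaw -0.157 F [-0.3 -0.3  0.4] w -0.003
```

View pics/c17.png

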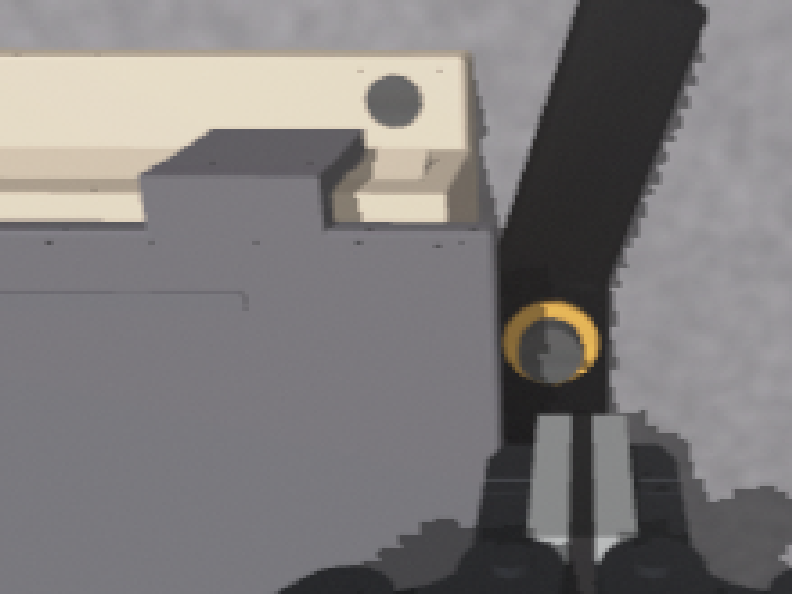

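```bash
python3 fl.py wrist13 '[290,137.6]' '[297.5,189.7]' .0635; python3 -m creep '[[255,[-2,0.3,0],0],[255,[-2,0.3,0],0],[255,[-1,0.2,0],0],[255,[-1,0.2,0],0],[255,[-1,0.2,0],0],[255,[-1,0.2,0],0],[255,[0,0,0],0],[255,[0,0,0],0]]'; python3 st.py
python3 - <<'E'
from h import *
grab('wrist','wrist14')
p=load('wrist14')[0]
cv2.imwrite('pics/c18.png',cv2.resize(p[120:300,160:380],None,fx=3.6,fy=3.3,interpolation=cv2.INTER_NEAREST))
E
```

```text
foot corner [0.65459059 0.02291088] plate corner [0.65948457 0.00291891] shift x 7.98 y (expect -18) -18.97
time: 15.77
tool_pos: [0.655, -0.0416, 0.022]
tcp_rot: [1.324, 1.131, -1.324]
wrist_force: [2.6, -0.6, 1.1]
width: 0.001
t 15.77 pos [655.  -41.6  22. ] yaw -0.1569 F [ 2.6 -0.6  1.1] w 0.001
```

View pics/c18.png

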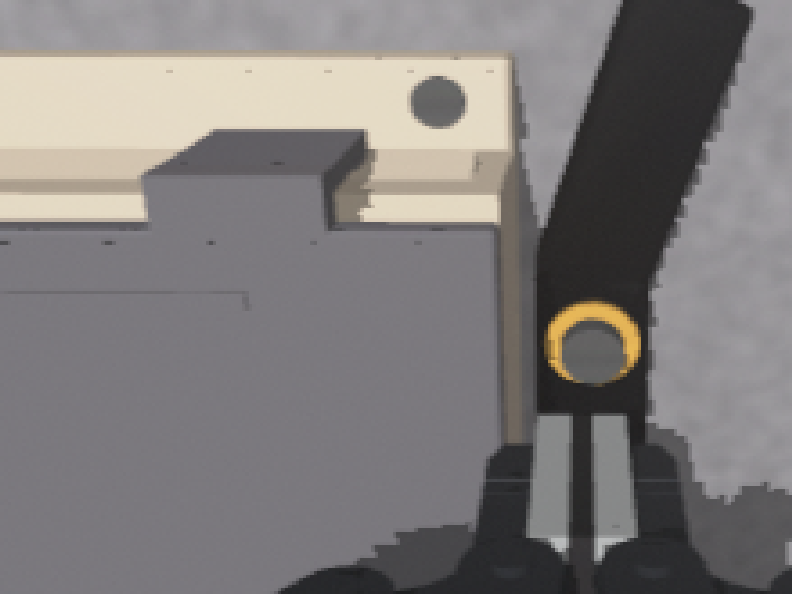

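```bash
python3 fl.py wrist14 '[302.2,137.6]' '[297.8,189.7]' .0635
python3 - <<'E'
from h import *
p=load('wrist14')[0]
cv2.imwrite('pics/c19.png',cv2.resize(p[130:210,270:320],None,fx=12,fy=7.5,interpolation=cv2.INTER_NEAREST))
E
```

```text
foot corner [0.65439106 0.02311843] plate corner [0.65187142 0.00429247] shift x 0.47 y (expect -18) -18.99
```

View pics/c19.png

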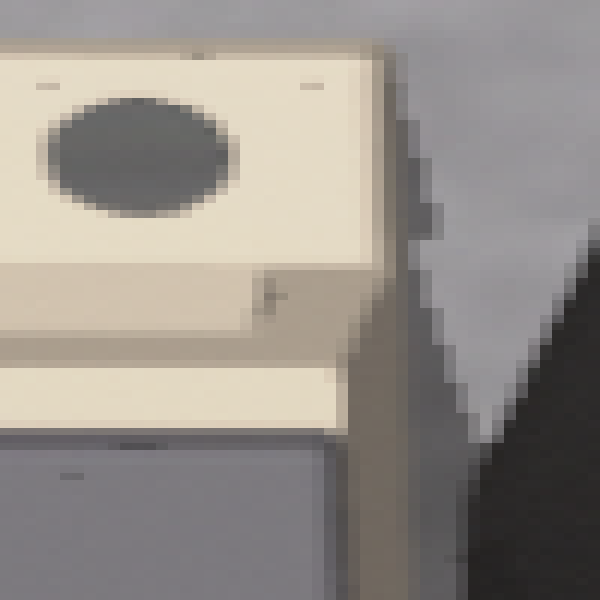

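```bash
python3 fl.py wrist14 '[301.8,137.5]' '[297.7,188.5]' .0635;python3 - <<'E'
from h import *
p,d,K,e,M=load('wrist14'); a=-.158; X=np.array([np.cos(a),np.sin(a)])
for uv,z in(((301.8,137.5),.014),((299,186),.045),((299,186),.048),((297.7,188.5),.064)): print(ray([uv],z,K,e,M)[0].round(4),ray([uv],z,K,e,M)[0][:2]@X)
E
```

```text
foot corner [0.65415469 0.02321822] plate corner [0.6519343  0.00489712] shift x 0.69 y (expect -18) -18.44
[0.6542 0.0232 0.014 ] 0.6423532641445008
[0.6505 0.0009 0.045 ] 0.6422605970898717
[0.6509 0.0018 0.048 ] 0.6424944693303968
[0.652 0.005 0.064] 0.6430846896061791
```

The cover end is flush within about 0.6 mm: its corner at x' 0.6431 against the foot's 0.6424 and the wall's 0.6425. I'll retreat, rise and go over the middle of the cover at about (0.565,-0.027).

```bash
python3 -m creep '[[255,[4,-0.6,0],0],[255,[6,-1,5],0],[255,[0,0,20],0],[255,[0,0,20],0],[255,[-15,2.5,0],0],[255,[-25,4,0],0],[255,[-25,4,0],0],[255,[-25,4,0],0]]'; python3 -m creep '[[255,[-10,2,-8],0],[255,[0,0,-8],0],[255,[0,0,-8],0],[255,[0,0,-5],0],[255,[0,0,0],0],[255,[0,0,0],0],[255,[0,0,0],0],[255,[0,0,0],0]]'; python3 st.py
python3 - <<'E'
from h import *
grab('wrist','wrist15');q,_,_=grab('scene','scene15')
p,d,K,e,M=load('wrist15');C=cloud(d,K,e,M)
for v in (246,248,250,255,260): print(v,[(C[v,u]*1000).astype(int).tolist() for u in(311,316,330)])
cv2.imwrite('pics/c20.png',np.hstack([cv2.resize(q[130:280,220:420],(400,300)),cv2.resize(p,(400,250),interpolation=cv2.INTER_AREA)[:250].copy()if 0 else cv2.resize(p[40:400,80:560],(400,300),interpolation=cv2.INTER_AREA)]))
E
```

```text
time: 16.48
tool_pos: [0.573, -0.0285, 0.0662]
tcp_rot: [1.323, 1.133, -1.326]
wrist_force: [-0.2, 0.7, 0.6]
width: 0.0
time: 17.15
tool_pos: [0.5657, -0.0268, 0.0381]
tcp_rot: [1.324, 1.13, -1.323]
wrist_force: [-0.1, -0.8, 0.5]
width: -0.001
t 17.15 pos [565.7 -26.8  38.1] yaw -0.1571 F [-0.1 -0.8  0.5] w -0.001
246 [[563, -14, 74], [565, -14, 76], [573, -15, 75]]
248 [[563, -14, 77], [565, -15, 76], [573, -15, 77]]
250 [[563, -14, 79], [565, -14, 79], [573, -16, 79]]
255 [[563, -14, 84], [565, -14, 84], [572, -15, 84]]
260 [[563, -14, 89], [566, -14, 90], [572, -16, 89]]
```

View pics/c20.png

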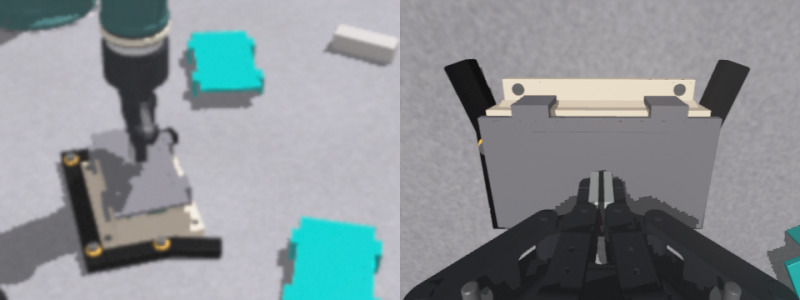

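The tips are over the middle: the plate spans c20 x 480 to 718, its middle at 599, and the tips are at 600. It overhangs the walls by the same 8 px on both sides, so it is flush. Now I press in small steps.

```bash
python3 -m creep '[[255,[0,0,-4],0],[255,[0,0,-3],0],[255,[0,0,-2],0],[255,[0,0,-1],0],[255,[0,0,-1],0],[255,[0,0,0],0],[255,[0,0,0],0],[255,[0,0,0],0]]'; python3 st.py
```

```text
time: 17.92
tool_pos: [0.5656, -0.0264, 0.0278]
tcp_rot: [1.325, 1.13, -1.323]
wrist_force: [-1.9, 0.8, 5.5]
width: 0.0
t 17.92 pos [565.6 -26.4  27.8] yaw -0.157 F [-1.9  0.8  5.5] w 0.0
```

```bash
python3 -m creep '[[255,[0,0,-0.5],0],[255,[0,0,-0.5],0],[255,[0,0,-0.5],0],[255,[0,0,-0.5],0],[255,[0,0,0],0],[255,[0,0,0],0],[255,[0,0,0],0],[255,[0,0,0],0]]'; python3 st.py
```

```text
time: 18.58
tool_pos: [0.5662, -0.0265, 0.0267]
tcp_rot: [1.325, 1.129, -1.322]
wrist_force: [-1.9, 1.1, 10.1]
width: -0.001
t 18.58 pos [566.2 -26.5  26.7] yaw -0.1571 F [-1.9  1.1 10.1] w -0.001
```

```bash
python3 -m creep '[[255,[0,0,-0.5],0],[255,[0,0,-0.5],0],[255,[0,0,-0.5],0],[255,[0,0,-0.5],0],[255,[0,0,0],0],[255,[0,0,0],0],[255,[0,0,0],0],[255,[0,0,0],0]]'; python3 st.py
```

```text
time: 19.25
tool_pos: [0.566, -0.0266, 0.0237]
tcp_rot: [1.325, 1.129, -1.322]
wrist_force: [-0.0, 0.3, 6.1]
width: 0.002
t 19.25 pos [566.  -26.6  23.7] yaw -0.1571 F [-0.   0.3  6.1] w 0.002
```

```bash
python3 -m creep '[[255,[0,0,-0.5],0],[255,[0,0,-0.5],0],[255,[0,0,-0.5],0],[255,[0,0,0],0],[255,[0,0,0],0],[255,[0,0,0],0],[255,[0,0,0],0],[255,[0,0,0],0]]'; python3 st.py
```

```text
time: 19.92
tool_pos: [0.5663, -0.026, 0.0223]
tcp_rot: [1.326, 1.13, -1.322]
wrist_force: [0.9, 3.1, 5.5]
width: -0.002
t 19.92 pos [566.3 -26.   22.3] yaw -0.1574 F [0.9 3.1 5.5] w -0.002
```

```bash
python3 -m creep '[[255,[0,0,-0.5],0],[255,[0,0,-0.5],0],[255,[0,0,-0.5],0],[255,[0,0,-0.5],0],[255,[0,0,0],0],[255,[0,0,0],0],[255,[0,0,0],0],[255,[0,0,0],0]]'; python3 st.py
```

```text
time: 20.58
tool_pos: [0.5651, -0.0265, 0.0205]
tcp_rot: [1.324, 1.131, -1.324]
wrist_force: [-3.0, 1.9, 11.0]
width: -0.001
t 20.58 pos [565.1 -26.5  20.5] yaw -0.1571 F [-3.   1.9 11. ] w -0.001
```

```bash
python3 -m creep '[[255,[0,0,-0.5],0],[255,[0,0,-0.5],0],[255,[0,0,-0.5],0],[255,[0,0,-0.5],0],[255,[0,0,0],0],[255,[0,0,0],0],[255,[0,0,0],0],[255,[0,0,0],0]]'; python3 st.py
```

```text
time: 21.25
tool_pos: [0.5652, -0.0266, 0.0205]
tcp_rot: [1.324, 1.131, -1.324]
wrist_force: [-8.5, 1.8, 22.9]
width: 0.002
t 21.25 pos [565.2 -26.6  20.5] yaw -0.157 F [-8.5  1.8 22.9] w 0.002
```

Run:
```python
from h import *
grab('wrist','wrist16');q,_,_=grab('scene','scene16')
p,d,K,e,M=load('wrist16');C=cloud(d,K,e,M)
a=-.157;X=np.array([np.cos(a),np.sin(a)]);Y=np.array([-X[1],X[0]]);o=np.array([.5654,-.0265])
for t in('wrist15','wrist16'):
    p,d,K,e,M=load(t);C=cloud(d,K,e,M);s=(C[...,:2]-o);lx=s@X;ly=s@Y
    for x0 in(-.065,-.03,0,.03,.065):
        m=(abs(lx-x0)<.012)&(ly>.02)&(ly<.04)&(d>0)&(C[...,2]<.07); print(t,x0,m.sum(),np.median(C[m][:,2]).round(4))
    m=(abs(lx)<.07)&(ly>.049)&(ly<.06)&(C[...,2]<.02)&(d>0);print('foot',np.median(C[m][:,2]))
p=load('wrist16')[0]
cv2.imwrite('pics/c21.png',cv2.resize(p[120:310,160:480],None,fx=2.5,fy=2.5))
cv2.imwrite('pics/c22.png',cv2.resize(q[160:270,225:345],None,fx=5,fy=5,interpolation=cv2.INTER_CUBIC))
```

```text
wrist15 -0.065 1417 0.0618
wrist15 -0.03 1424 0.0621
wrist15 0 1437 0.0623
wrist15 0.03 1430 0.0625
wrist15 0.065 1433 0.0627
foot 0.0128027475173286
wrist16 -0.065 1570 0.0527
wrist16 -0.03 1581 0.0528
wrist16 0 1581 0.0528
wrist16 0.03 1561 0.0528
wrist16 0.065 1582 0.0528
foot 0.012828203341321981
```

View pics/c21.png

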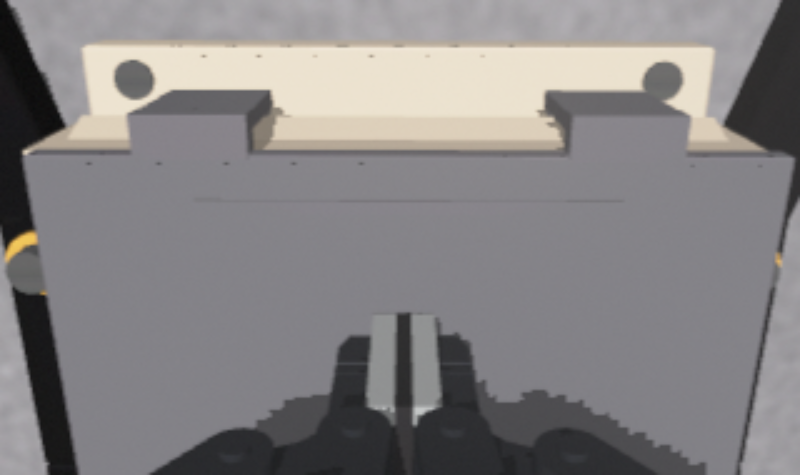

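View pics/c22.png

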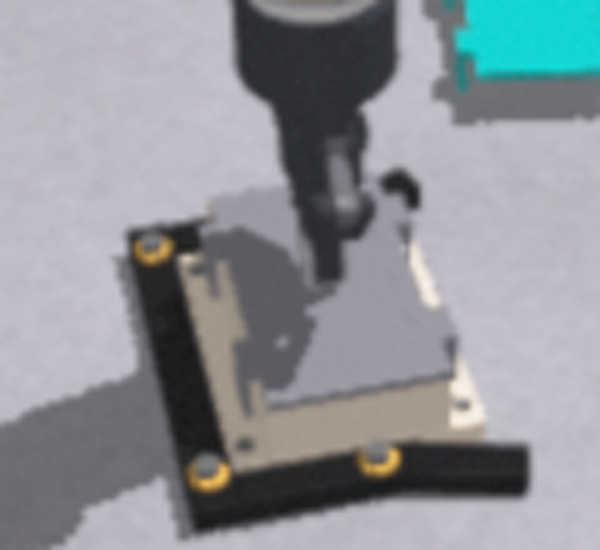

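The plate top has gone from 62.3 to 52.8 mm, level along its length. The foot reads 1.2 mm low in the same image, so this is 54 mm, the home height. I'll retreat straight up, clear the view and check.

```bash
python3 -m creep '[[255,[0,0,3],0],[255,[0,0,5],0],[255,[0,0,12],0],[255,[0,0,20],0],[255,[0,10,20],0],[255,[-5,30,15],0],[255,[-10,38,5],0],[255,[-10,38,0],0]]'; python3 -m creep '[[255,[-10,38,0],0],[255,[-10,38,0],0],[255,[-10,38,0],0],[255,[-10,38,0],0],[255,[-10,38,0],0],[255,[-10,38,0],0],[255,[0,30,0],0],[255,[0,0,0],0]]'; python3 st.py
python3 - <<'E'
from h import *
from meas import line
p,d,c=grab('top','top17'); q,_,_=grab('scene','scene17')
cv2.imwrite('pics/c23.png',np.hstack([cv2.resize(p[150:240,300:390],(400,400),interpolation=cv2.INTER_CUBIC),cv2.resize(q[165:265,235:335],(400,400),interpolation=cv2.INTER_CUBIC)]))
a=-.157;X=np.array([np.cos(a),np.sin(a)]);Y=np.array([-X[1],X[0]]);o=np.array([.5654,-.0265])
for t in('top17','scene17'):
    p,d,K,e,M=load(t);C=cloud(d,K,e,M);s=(C[...,:2]-o);lx=s@X;ly=s@Y
    m=(abs(lx)<.07)&(abs(ly)<.038)&(C[...,2]>.04)&(C[...,2]<.08)&(d>0)
    A=np.c_[lx[m],ly[m],np.ones(m.sum())]; co=np.linalg.lstsq(A,C[m][:,2],rcond=None)[0]; print(t,m.sum(),'slope x,y, height',co.round(4))
    b=(d>0)&(abs(C[...,2])<.01)&(((abs(lx)<.3)&(ly>.12)&(ly<.3))); A=np.c_[lx[b],ly[b],np.ones(b.sum())]; print('  bench',np.linalg.lstsq(A,C[b][:,2],rcond=None)[0].round(4))
t='top17';p,d,K,e,M=load(t);z=cloud(d,K,e,M)[...,2]
zb=cv2.medianBlur(np.where((z>1)|(z<-.01),0,z).astype(np.float32),3)>.007
L=[(300+np.where(zb[v,300:390])[0][0]-.5,v) for v in range(174,205)]
l,lv=line(ray(L,.014,K,e,M)); n=np.array([.156,.9878]); print('foot edge y in nest',(l-[.5624,-.0292])@n,'yaw',np.arctan2(lv[1],lv[0]))
E
```

```text
time: 22.02
tool_pos: [0.5415, 0.0899, 0.0999]
tcp_rot: [1.328, 1.127, -1.322]
wrist_force: [0.7, 0.1, -0.9]
width: -0.001
time: 22.68
tool_pos: [0.4792, 0.3526, 0.0978]
tcp_rot: [1.323, 1.135, -1.319]
wrist_force: [0.7, 0.4, -0.2]
width: -0.004
t 22.68 pos [479.2 352.6  97.8] yaw -0.1528 F [ 0.7  0.4 -0.2] w -0.004
top17 1330 slope x,y, height [ 0.0018 -0.0001  0.0536]
  bench [ 0.0005 -0.001  -0.0005]
scene17 1121 slope x,y, height [ 0.0017 -0.0024  0.0536]
  bench [ 0.0011 -0.0009 -0.0002]
foot edge y in nest 0.06516592884461642 yaw -0.14949389
```

View pics/c23.png

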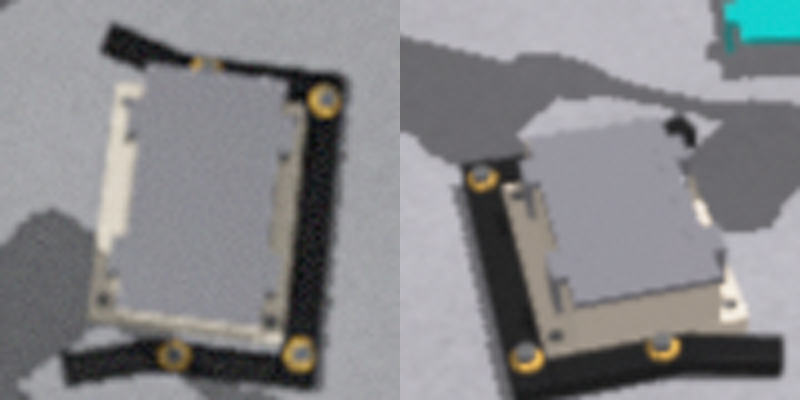

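```bash
python3 -c "
from workcell import finish_job; print(finish_job())"
```

```text
the job is handed in; nothing more can be done
None
```

I pushed the box home by its foot, shoved the cover flush from its +x end and pressed it down in the middle until it snapped. I handed the job in at about 23 s of the 64 s allowed. No verdict is reported, so the checks below are my own.

**Box:** it stopped dead against the back bar; pushing up to 20 N gave no further motion. The last picture puts it about 2 mm from the bar line, which is the calibration limit. The angle is within about 0.007 rad of the fence.

**Cover:** before pressing, its end was about 0.6 mm from flush with the box. While pressing, the force rose to 10 N at a reading, fell back as the clips went over, then rose to 23 N on the hard stop. After I let go, the top lies at 53.6 mm in two cameras (54 mm expected), with a slope under 0.003 rad. I judged the clips snapped by that height and the fall in force; I did not see all four directly.

**What disagreed:** the fingertips measured about 36 mm short of the reported TCP. Because of this, my first push rode over the foot onto the upper part of the box, near the wall or clip arms, and turned the box slightly. A second pass also went over the foot without moving anything. I measured the offset in two cameras, corrected for it and redid the push on the foot. I never worked near the bystanders, but I did not measure their positions at the end.

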